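Make up a thread case and latch it

ROBOT

A 6-joint arm with a two-finger parallel gripper is mounted at the origin on the work surface. World frame = base frame: x ahead of the robot, y to its left, z up, the work surface at z = 0. Lengths are in m, angles in rad, forces in N, time in s.
With the tool pointing down it reaches from about 0.3 to 0.75 m from the base axis. Payload 8.5 kg.
Tool frame: the origin (TCP) lies at the very end of the fingers, on their centre line; the grasp point (between the pads) lies behind it (ctrl.grasp_offset is the z of the grasp point in the tool frame, in m); z points along the fingers, y is the line along which they close (so a half turn about z gives the same grasp; the last joint's range is limited). The gripper opens to 88 mm and grips with 3 to 60 N. Pads are 18 mm wide; open, the fingers measure 123 mm over their backs; the gripper's body (75 mm by 187 mm) begins 45 mm behind the grasp point.
Start: joints at [0.994, 0.381, 1.297, -0, 1.464, -0.215], TCP at [0.195, 0.514, 0.213] pointing down, gripper open.
Joint ranges: [-3.11, 3.11], [-0.89, 2.33], [0.22, 2.48], [-1.42, 4.56], [0.17, 2.85], [-2.88, 2.88]. Speed limits (rad/s): [2.39, 2.39, 3.14, 3.14, 3.14, 3.14].

INTERFACE

Orientations are given as a rotation vector (axis times angle).
In Python, from station import ctrl gives the robot as it stands.
- The arm moves only by the tool play_rows, never from a script. Its argument "plan" is a list of rows, each an object with "delta_pos": the shift along the world's x, y, z in units of 50 mm (1.0 is 50 mm), a list of three; "angular": the turn, a rotation vector about the world's x, y, z in units of 5 degrees (1.0 is 5 degrees), a list of three; "jaw": the finger opening in mm, from 0 to 88.1. A call has 1 to 10 rows; each row shifts and turns the commanded pose from where the row before left it; what a row does not reach is not made up. A row lasts 1/10 s, in which the tool goes at most 50 mm and 8.59 degrees, less where a joint would pass 70% of its speed; a pose out of reach is approached as far as the arm can. A call is refused whole if a number of a shift passes 1 or a number of a turn 1, either way. A call with a gripper value outside its range is refused whole. The fingers move at their own pace and stop on an object; "squeeze" is the grip in N (left out, the last holds). Time passes only in rows, so rows that do not move let the fingers close. It gives the time, the measured TCP pose, the force, the opening and the grip force at its end, in the units of the state.
- ctrl.get_obs(): the state, without advancing time (a new reading comes with each control period).
- ctrl.camera(name): name is "scene" or "top"; returns the picture (400x640x3 uint8, red, green, blue); there is no depth.
- ctrl.camera_info(name): a dict with "fx", "fy", "cx", "cy" (pixels), "R" (3x3) and "t" (3): a world point X has camera coordinates R X + t. Camera axes: x right, y down, z forward; pixel columns grow to the right and rows downward; lengths in m; the calibration is good to about 2 mm. A picture is of the moment at which its call begins. camera_info takes no time and is no camera call.
- ctrl.job_done(): hands the job in; it is judged then, once.
The state is a dict: "time_s": time; "qpos": joint angles; "dq": joint speeds; "joint_efforts": joint torques, N m; "eef_pos": TCP position; "eef_rot": TCP orientation; "force": force on the tool from outside, world axes, zero at the start; "torque": the same for the moment, N m; "finger_gap": finger opening in m; "grasp_force": force on a finger pad.
Only numpy, scipy, OpenCV 4.12 (cv2) and the standard library are available. Lean on these libraries where they do the work, as an engineer would, in place of code of your own. Each camera call takes 0.05 s, during which the arm holds its last target. There are 200 camera calls.

TASK

Make up this thread case for the sewing line: put the bare spent cores that are in it into the blue bin, and top the case up from the cones on the table so that it holds four full cones, one standing upright in each compartment; any cones left over stay on the table. Then shut the lid, hook the latch's wire loop over the keeper on the lid, and push the lever down past its toggle point until it is fully down against the case. Leave the oil bottle, the tin and the screwdriver where they are.

Things in the scene. Friction and masses are not known exactly. Their poses are not given: they have to be found in the camera images.
- case: grey thread case, fixed, 80 mm deep (its x) x 300 mm long (its y) x 80 mm high without lid; walls 4 mm, floor 5 mm; three 45 mm high dividers make four compartments in a row along y, each 72 x 70 mm, 73.75 mm apart. Origin: centre of the underside; x points from the latch side (towards the robot) to the hinge side. Lid hinge axis: 40 mm behind the centre, 80 mm up.
- cell1 (a point): centre of the floor of compartment 1 (1 at the case's -y end, 4 at its +y end)
- cell2 (a point): centre of the floor of compartment 2 (1 at the case's -y end, 4 at its +y end)
- cell3 (a point): centre of the floor of compartment 3 (1 at the case's -y end, 4 at its +y end)
- cell4 (a point): centre of the floor of compartment 4 (1 at the case's -y end, 4 at its +y end)
- case_lid (a joint): lid angle, rad: 0 shut, up to 2.0 open (leaning back). The lid is a shallow upturned tray, 80 x 300 mm, 40 mm high, hinged along the case's rear top edge (shut, the case is 120 mm high). A stiff hinge holds it wherever it is left; 4 to 8 N at its front edge move it.
- lid_edge (a point): middle of the lid's front upper edge (outside): 80 mm before and 40 mm above the hinge axis when shut, carried with the lid. The outer top face runs from here back to above the hinge.
- keeper (a point): seat in the keeper: where the crossbar's centre lies when hooked. The steel keeper, 32 mm wide, on the middle of the lid's front, is a J channel open at the top, 11.5 mm wide in x, its seat 12 mm out from the lid's front; its outer lip rises 3.5 mm above the seat point and ends 20.5 mm out. Lid shut: the seat is 104 mm above the case's underside.
- latch_lever (a joint): draw latch lever, rad: 0 thrown, flat on the case front, pointing down; 1.57 level, towards the robot; to 2.6. Stays where left. Loop hooked: rests near 1.1; pressing it down (3 to 6 N at its tab) stretches the sprung loop; toggle point about 0.2, below it is drawn to 0. Steel, 34 mm wide; at 0: straight to 30 mm below the pivot, 5 mm outside its axis, then a 34 mm tab bent 0.6 rad outward
- lever_pivot (a point): the lever's pivot axis (along the case's y), on the middle of the case's front, 12 mm out from its face, 64 mm above the case's underside
- loop_bar_mid (a point): middle of the wire loop's 8 mm crossbar, 52 mm from the loop's pin (on the lever, 16 mm from its pivot). The loop: a steel U, legs 6 mm thick, 52 mm wide over the legs (along the case's y), 40 mm between. It stays where left; lever and loop follow (up to 20 N) if it is held by both legs at the bar and carried, 36 to 68 mm from the lever's pivot, in the plane across the case's front.
- cone1: a full cone of ecru thread, on a white core with a heavy foot: 56 mm across at the foot, tapering to 41 mm at a height of 92 mm, with a 23 mm core end above, 104 mm tall in all, 0.18 kg (some up to 30 % lighter or heavier). Origin: centre of its underside, z along its axis. At first on the table (some of the five may be absent).
- cone2: a full cone of ecru thread, on a white core with a heavy foot: 56 mm across at the foot, tapering to 41 mm at a height of 92 mm, with a 23 mm core end above, 104 mm tall in all, 0.18 kg (some up to 30 % lighter or heavier). Origin: centre of its underside, z along its axis. At first on the table (some of the five may be absent).
- cone3: a full cone of ecru thread, on a white core with a heavy foot: 56 mm across at the foot, tapering to 41 mm at a height of 92 mm, with a 23 mm core end above, 104 mm tall in all, 0.18 kg (some up to 30 % lighter or heavier). Origin: centre of its underside, z along its axis. At first on the table (some of the five may be absent).
- cone4: a full cone of ecru thread, on a white core with a heavy foot: 56 mm across at the foot, tapering to 41 mm at a height of 92 mm, with a 23 mm core end above, 104 mm tall in all, 0.18 kg (some up to 30 % lighter or heavier). Origin: centre of its underside, z along its axis. At first on the table (some of the five may be absent).
- cone5: a full cone of ecru thread, on a white core with a heavy foot: 56 mm across at the foot, tapering to 41 mm at a height of 92 mm, with a 23 mm core end above, 104 mm tall in all, 0.18 kg (some up to 30 % lighter or heavier). Origin: centre of its underside, z along its axis. At first on the table (some of the five may be absent).
- cone6: a full cone of ecru thread, on a white core with a heavy foot: 56 mm across at the foot, tapering to 41 mm at a height of 92 mm, with a 23 mm core end above, 104 mm tall in all, 0.18 kg (some up to 30 % lighter or heavier). Origin: centre of its underside, z along its axis. At first already in a compartment (may be absent).
- core1: a bare spent core: white plastic cone, 42 mm across at the foot, 23 mm at the top, 100 mm tall, 0.03 kg; at first standing in a compartment (one of the two may be absent). Origin: centre of its underside, z along its axis.
- core2: a bare spent core: white plastic cone, 42 mm across at the foot, 23 mm at the top, 100 mm tall, 0.03 kg; at first standing in a compartment (one of the two may be absent). Origin: centre of its underside, z along its axis.
- bin: blue open bin for the empties, fixed, 150 (its x) x 130 (its y) x 75 mm high, walls 4 mm. Origin: centre of its underside.
- oil: bystander: oil bottle, 52 mm across, 130 mm tall
- tin: bystander: round metal tin, 72 mm across, 60 mm tall
- driver: bystander: short screwdriver, 120 mm long, lying on the table
Not all that is in view belongs to the job. What is shaped like the cone2 but orange is not meant.

How it is judged:
By the outcome, as a careful person would: the job done as asked, in the order asked, and still so for the second after the job is handed in, with the robot touching nothing.
Of cone1, cone2, cone3, cone4, cone5 only 4 to 5 are there at a start; the rules pass over those that are not, and their reading is None.
Of cone6, core1, core2 only 2 to 3 are there at a start; the rules pass over those that are not, and their reading is None.
At some moment in a run one of cone1, cone2, cone3, cone4, cone5 may be knocked a few centimetres aside while the robot is not near it.
It also fails if it takes over 200 s, if anything falls off the work surface, if the arm or the gripper's body presses on something with over 40 N, if the wrist force passes 120 N, or if a joint passes its speed limit or range.

## Working session

There is one attempt and no reset: what is moved stays moved. The work goes in short steps, Python scripts to look and compute and a tool call to move; the robot and the scene stay as the last step left them, time stands still between calls to the robot, and variables do not carry over. Pictures are saved under pics/ and viewed, at most 14 in all, crops included, and the job is handed in when it is done.

Besides the shell and the picture viewer there is one more tool, called after "Emit:" as a command line: name --argument value ..., lists and objects as JSON in quotes. play_rows: Moves the arm, as the interface text tells. Its arguments: {"type":"object","properties":{"plan":{"type":"array","items":{"type":"object","properties":{"delta_pos":{"type":"array","items":{"type":"number"}},"angular":{"type":"array","items":{"type":"number"}},"jaw":{"type":"number"}}}},"squeeze":{"type":"number"}},"required":["plan"]}

```bash
ls; mkdir -p pics; python3 - <<'E'
from station import ctrl
import cv2
for n in("scene","top"):
    cv2.imwrite(f"pics/{n}0.png",ctrl.camera(n)[:,:,::-1]); print(n,ctrl.camera_info(n))
print(ctrl.get_obs(),ctrl.grasp_offset)
E
```

```text
pics
scene {'fx': 375.9046148899092, 'fy': 375.9046148899092, 'cx': 320.1181280457335, 'cy': 203.17050543964945, 'R': array([[ 0.91438213,  0.40417043,  0.02348596],
       [ 0.25953303, -0.54065995, -0.80020587],
       [-0.31072163,  0.73778932, -0.59926537]]), 't': array([-0.45748492, -0.0414927 ,  1.06146614])}
top {'fx': 410.5886886080417, 'fy': 410.5886886080417, 'cx': 318.3069031869838, 'cy': 198.9575973346103, 'R': array([[ 0.00817287, -0.9999149 ,  0.01016813],
       [-0.99569052, -0.00907687, -0.09229301],
       [ 0.09237745, -0.00937001, -0.99567997]]), 't': array([-0.02204516,  0.48736576,  0.95795065])}
{'time_s': 0.1, 'qpos': array([ 9.93681125e-01,  3.81175302e-01,  1.29815104e+00, -1.06709708e-05,
        1.46358847e+00, -2.15308937e-01]), 'dq': array([ 0.00168583, -0.00112456, -0.00260796, -0.00176636,  0.00038327,
        0.00150091]), 'joint_efforts': array([ 3.99339187e-03, -4.38651574e+01, -2.24913400e+01,  7.15640117e-02,
        3.42125469e-02, -5.28381827e-05]), 'eef_pos': array([0.19453699, 0.51415403, 0.2128859 ]), 'eef_rot': array([-5.65137273e-01, -3.08983435e+00,  1.92206813e-03]), 'force': array([-0.14932022, -0.6256933 , -0.51930775]), 'torque': array([-0.04144375,  0.00781226,  0.04652504]), 'grasp_force': 0.0, 'finger_gap': 0.08841436268819827} -0.0187
```

View pics/scene0.png

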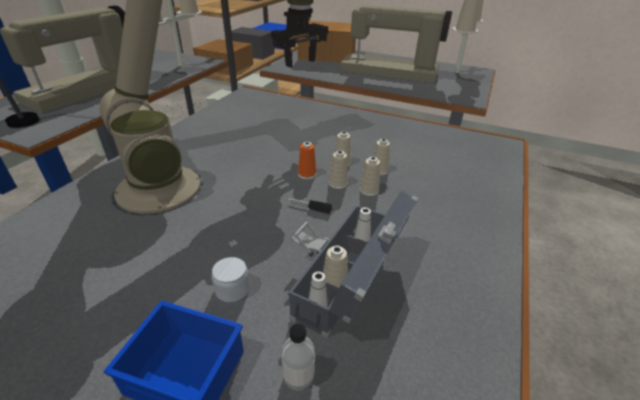

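View pics/top0.png

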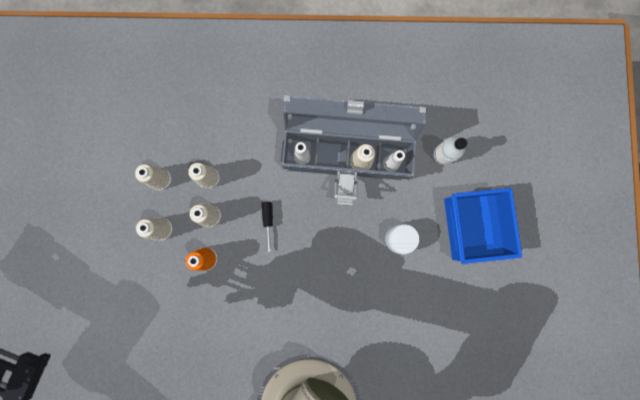

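The scene view shows four ecru cones (about (340–385,150–190)), one orange decoy at (307,160), and the case with cores at (319,290) and (364,222) and a cone at (336,265). The top view shows cones at (152,177), (203,174), (153,229) and (205,214), the case at x 285–415, the bin at (484,226), and the tin and oil bottle. Enlarging.

```bash
python3 - <<'E'
import cv2
t=cv2.imread("pics/top0.png");s=cv2.imread("pics/scene0.png")
cv2.imwrite("pics/tc.png",cv2.resize(t[85:215,270:430],None,fx=4.6,fy=4.6,interpolation=3))
cv2.imwrite("pics/sc.png",cv2.resize(s[180:330,270:430],None,fx=4,fy=4,interpolation=3))
E
```

```text
(no output)
```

View pics/tc.png

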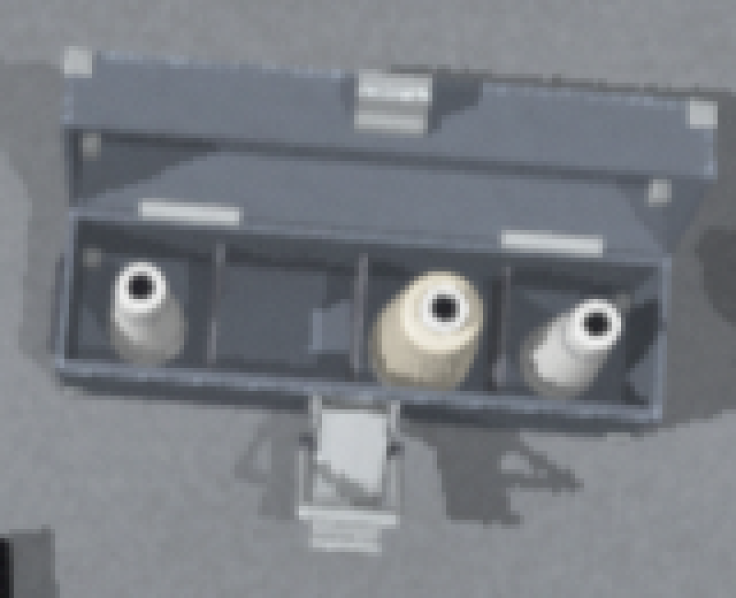

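View pics/sc.png

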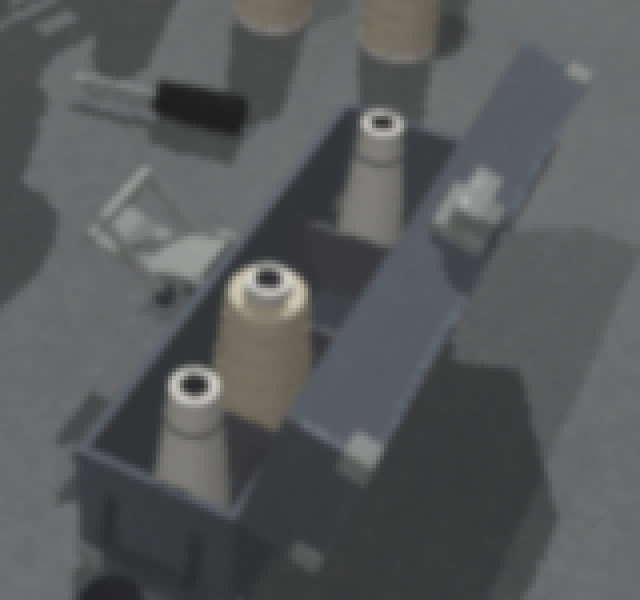

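The top crop shows the rim corners at about (72,213), (60,370), (660,417) and (668,256), and the loop bar ends at (300,513) and (398,519). The scene crop shows the same bar at (147,172) and (97,230), and the keeper at (470,205). Triangulating.

```bash
cat > h.py <<'E'
import numpy as np, cv2
from station import ctrl
def ray(cam,uv):
    i=ctrl.camera_info(cam);R,t=np.array(i["R"]),np.array(i["t"])
    d=R.T@np.array([(uv[0]-i["cx"])/i["fx"],(uv[1]-i["cy"])/i["fy"],1]);return -R.T@t,d/np.linalg.norm(d)
def plane(cam,uv,z):
    o,d=ray(cam,uv);return o+d*(z-o[2])/d[2]
def tri(uvt,uvs):
    a,d=ray("top",uvt);b,e=ray("scene",uvs)
    s=np.linalg.lstsq(np.c_[d,-e],b-a,rcond=None)[0]
    p,q=a+d*s[0],b+e*s[1];return (p+q)/2,np.linalg.norm(p-q)
def proj(cam,X):
    i=ctrl.camera_info(cam);c=i["R"]@np.array(X)+i["t"];return np.array([i["fx"]*c[0]/c[2]+i["cx"],i["fy"]*c[1]/c[2]+i["cy"]])
def holes(img):
    g=cv2.cvtColor(img,cv2.COLOR_RGB2GRAY);k=4
    G=cv2.resize(g,None,fx=k,fy=k,interpolation=cv2.INTER_CUBIC)
    n,l,st,c=cv2.connectedComponentsWithStats((G<110).astype(np.uint8))
    out=[]
    for j in range(1,n):
        if 30<st[j,4]<700 and st[j,2]<32 and st[j,3]<32:
            m=(l==j).astype(np.uint8);r=cv2.dilate(m,np.ones((13,13)))-cv2.dilate(m,np.ones((5,5)))
            if np.percentile(G[r>0],40)>140: out.append((c[j]+.5)/k-.5)
    return np.array(out)
def tops(T=None,S=None):
    T=ctrl.camera("top") if T is None else T;S=ctrl.camera("scene") if S is None else S
    ht,hs=holes(T),holes(S);res=[]
    for a in ht:
        for b in hs:
            p,g=tri(a,b)
            if g<.004 and .08<p[2]<.13: res.append((p.round(4),round(g,4),a.round(1),T[int(a[1])+6,int(a[0])-4:int(a[0])+5].mean(0).astype(int)))
    return ht,hs,res
E
python3 - <<'E'
from h import *
T=cv2.imread("pics/top0.png")[:,:,::-1];S=cv2.imread("pics/scene0.png")[:,:,::-1]
ht,hs,r=tops(T,S);print(len(ht),len(hs));[print(*x) for x in r]
t=lambda x,y:np.array([(x+.5)/4.6-.5+270,(y+.5)/4.6-.5+85]);s=lambda x,y:np.array([(x+.5)/4-.5+270,(y+.5)/4-.5+180])
for n,c in dict(rl=(72,213),fl=(60,370),fr=(660,417),rr=(668,256)).items():print(n,plane("top",t(*c),.08).round(4))
for n,a,b in [("fr",t(660,417),s(80,453)),("barL",t(300,513),s(147,172)),("barR",t(398,519),s(97,230)),("lid cornL",t(65,50),s(590,65)),("lid R",t(715,100),s(372,437))]:
    p,g=tri(a,b);print(n,p.round(4),g.round(4))
B=cv2.inRange(cv2.cvtColor(T,cv2.COLOR_RGB2HSV),(105,150,40),(125,255,255))
m=cv2.moments(B,True);print("bin",plane("top",(m['m10']/m['m00'],m['m01']/m['m00']),.04), [plane("top",p,.075).round(3) for p in cv2.boxPoints(cv2.minAreaRect(cv2.findNonZero(B)))])
E
```

```text
8 3
[0.5954 0.0242 0.1056] 0.0007 [300.1 146.9] [194 195 194]
[ 0.5856 -0.1214  0.1095] 0.0007 [366.2 151.5] [222 218 206]
[ 0.5796 -0.1952  0.1052] 0.0008 [399.3 155. ] [189 189 189]
rl [0.6374 0.0594 0.08  ]
fl [0.5586 0.064  0.08  ]
fr [ 0.5381 -0.2316  0.08  ]
rr [ 0.6188 -0.2366  0.08  ]
fr [ 0.5394 -0.2316  0.0777] 0.0023
barL [ 0.4885 -0.0536  0.09  ] 0.0012
barR [ 0.4848 -0.1024  0.0862] 0.0024
lid cornL [0.695  0.0585 0.1533] 0.0007
lid R [ 0.6724 -0.2384  0.1621] 0.0015
bin [ 0.42655494 -0.40303529  0.04      ] [array([ 0.495, -0.301,  0.075]), array([ 0.516, -0.46 ,  0.075]), array([ 0.357, -0.474,  0.075]), array([ 0.336, -0.318,  0.075])]
```

```bash
cat >> h.py <<'E'
def cones(T=None,S=None):
    """ecru cones on table: top-view hole at z=.104, checked with the white core end found in the scene view"""
    T=ctrl.camera("top") if T is None else T;S=ctrl.camera("scene") if S is None else S
    for a in holes(T):
        p=plane("top",a,.104);q=proj("scene",p)
        u,v=q.astype(int);W=S[max(0,v-8):v+9,u-8:u+9].astype(int)
        ys,xs=np.nonzero(W.min(2)>195)
        r=None
        if len(xs): r=tri(a,(xs.mean()+u-8,ys.mean()+max(0,v-8)))
        print(a.round(1),"plane",p.round(4),"tri",None if r is None else (r[0].round(4),r[1].round(4)),"col",T[int(a[1])+3:int(a[1])+9,int(a[0])+3:int(a[0])+12].reshape(-1,3).mean(0).astype(int))
E
python3 - <<'E'
from h import *
T=cv2.imread("pics/top0.png")[:,:,::-1];S=cv2.imread("pics/scene0.png")[:,:,::-1]
cones(T,S)
for p in [(455,195),(513,188),(521,257),(460,263)]: print(plane("top",p,.075).round(3))
E
```

```text
[300.1 146.9] plane [0.5954 0.0242 0.104 ] tri None col [126 128 130]
[366.2 151.5] plane [ 0.5865 -0.1222  0.104 ] tri (array([ 0.5859, -0.1212,  0.1096]), np.float64(0.0014)) col [146 144 138]
[399.3 155. ] plane [ 0.5795 -0.1956  0.104 ] tri None col [85 89 94]
[195.6 170.3] plane [0.5408 0.2531 0.104 ] tri None col [185 181 169]
[141.6 171.8] plane [0.5363 0.3711 0.104 ] tri None col [187 184 172]
[196.8 212.9] plane [0.4471 0.247  0.104 ] tri None col [193 189 177]
[142.5 227.6] plane [0.4143 0.3632 0.104 ] tri None col [191 186 174]
[192.8 260.8] plane [0.3438 0.2521 0.104 ] tri None col [199 119  51]
[ 0.495 -0.328  0.075]
[ 0.512 -0.46   0.075]
[ 0.356 -0.473  0.075]
[ 0.342 -0.335  0.075]
```

Emit:
play_rows --plan '[{"delta_pos": [0,0,0.4],"angular": [0,0,1],"jaw": 60},{"delta_pos": [0,0,0],"angular": [0,0,1],"jaw": 60},{"delta_pos": [0,0,0],"angular": [0,0,1],"jaw": 60},{"delta_pos": [0,0,0],"angular": [0,0,0.4],"jaw": 60}]'

```text
time_s: 0.5
eef_pos: [0.1946, 0.5142, 0.2332]
eef_rot: [-0.098, -3.14, 0.001]
force: [-0.6, -1.4, -0.4]
finger_gap: 0.0602
grasp_force: 0.0
```

Emit:
play_rows --plan '[{"delta_pos": [0.5,-0.6,0],"jaw": 60},{"delta_pos": [0.5,-0.6,0],"jaw": 60},{"delta_pos": [0.5,-0.6,0],"jaw": 60},{"delta_pos": [0.5,-0.6,0],"jaw": 60},{"delta_pos": [0.5,-0.6,0],"jaw": 60},{"delta_pos": [0.5,-0.6,0],"jaw": 60},{"delta_pos": [0.5,-0.6,0],"jaw": 60},{"delta_pos": [0.5,-0.6,0],"jaw": 60},{"delta_pos": [0.5,-0.6,0],"jaw": 60},{"delta_pos": [0.5,-0.6,0],"jaw": 60}]'

```text
invalid input at $.plan[0]: expected keys delta_pos, angular, jaw
```

Emit:
play_rows --plan '[{"delta_pos": [0.5,-0.6,0],"angular": [0,0,0],"jaw": 60},{"delta_pos": [0.5,-0.6,0],"angular": [0,0,0],"jaw": 60},{"delta_pos": [0.5,-0.6,0],"angular": [0,0,0],"jaw": 60},{"delta_pos": [0.5,-0.6,0],"angular": [0,0,0],"jaw": 60},{"delta_pos": [0.5,-0.6,0],"angular": [0,0,0],"jaw": 60},{"delta_pos": [0.5,-0.6,0],"angular": [0,0,0],"jaw": 60},{"delta_pos": [0.5,-0.6,0],"angular": [0,0,0],"jaw": 60},{"delta_pos": [0.5,-0.6,0],"angular": [0,0,0],"jaw": 60},{"delta_pos": [0.5,-0.6,0],"angular": [0,0,0],"jaw": 60},{"delta_pos": [0.5,-0.6,0],"angular": [0,0,0],"jaw": 60}]'

```text
time_s: 1.5
eef_pos: [0.4453, 0.2129, 0.2332]
eef_rot: [-0.102, -3.139, 0.0]
force: [-0.2, 0.1, 0.4]
finger_gap: 0.0597
grasp_force: 0.0
```

Emit:
play_rows --plan '[{"delta_pos": [0.6,-0.75,0],"angular": [0,0,0],"jaw": 50},{"delta_pos": [0.6,-0.75,0],"angular": [0,0,0],"jaw": 50},{"delta_pos": [0.6,-0.75,0],"angular": [0,0,0],"jaw": 50},{"delta_pos": [0.6,-0.75,0],"angular": [0,0,0],"jaw": 50},{"delta_pos": [0.6,-0.77,0],"angular": [0,0,0],"jaw": 50},{"delta_pos": [0,0,-0.8],"angular": [0,0,0],"jaw": 50},{"delta_pos": [0,0,-0.8],"angular": [0,0,0],"jaw": 50},{"delta_pos": [0,0,-0.7],"angular": [0,0,0],"jaw": 50},{"delta_pos": [0,0,-0.6],"angular": [0,0,0],"jaw": 50},{"delta_pos": [0,0,0],"angular": [0,0,0],"jaw": 50}]'

```text
time_s: 2.5
eef_pos: [0.5924, 0.0261, 0.0845]
eef_rot: [-0.102, -3.132, -0.002]
force: [-1.0, -0.3, 0.0]
finger_gap: 0.05
grasp_force: 0.0
```

Emit:
play_rows --plan '[{"delta_pos": [0,0,0],"angular": [0,0,0],"jaw": 15},{"delta_pos": [0,0,0],"angular": [0,0,0],"jaw": 15},{"delta_pos": [0,0,0],"angular": [0,0,0],"jaw": 15},{"delta_pos": [0,0,0],"angular": [0,0,0],"jaw": 15},{"delta_pos": [0,0,0],"angular": [0,0,0],"jaw": 15},{"delta_pos": [0,0,0],"angular": [0,0,0],"jaw": 15}]' --squeeze 12

```text
time_s: 3.1
eef_pos: [0.5947, 0.0259, 0.0887]
eef_rot: [0.102, 3.14, -0.0]
force: [0.1, 0.1, -0.2]
finger_gap: 0.0149
grasp_force: 0.0
```

```bash
python3 - <<'E'
from h import *
s=ctrl.camera("scene");t=ctrl.camera("top");print(ctrl.get_obs()["eef_pos"])
a=cv2.resize(s[130:330,240:440],(560,560));b=cv2.resize(t[80:220,220:430],None,fx=2.6,fy=2.6)
b=cv2.copyMakeBorder(b,0,560-b.shape[0],0,0,0)
cv2.imwrite("pics/c1.png",cv2.resize(np.hstack([a,b]),None,fx=.72,fy=.72)[:,:,::-1])
E
```

```text
[0.59468895 0.02586154 0.08856681]
```

View pics/c1.png

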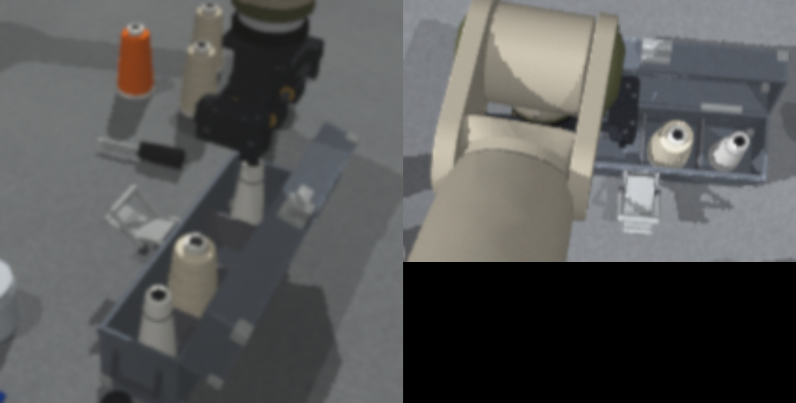

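```bash
python3 - <<'E'
from h import *
o=ctrl.get_obs();p=o["eef_pos"];s=ctrl.camera("scene")
for q in (p,p+[0,0,.0187],[.5954,.0242,.105]): print(proj("scene",q))
a=cv2.resize(s[175:255,320:420],None,fx=6,fy=6,interpolation=3)
for q,c in((p,(255,0,0)),(p+[0,0,.0187],(0,255,0))):
    u=(proj("scene",q)-[320,175]+.5)*6;cv2.circle(a,tuple(int(x) for x in u),3,c,-1)
cv2.imwrite("pics/c2.png",a[:,:,::-1])
E
```

```text
[364.19977417 215.65833738]
[364.99243434 209.06164025]
[364.96347213 210.37201134]
```

View pics/c2.png

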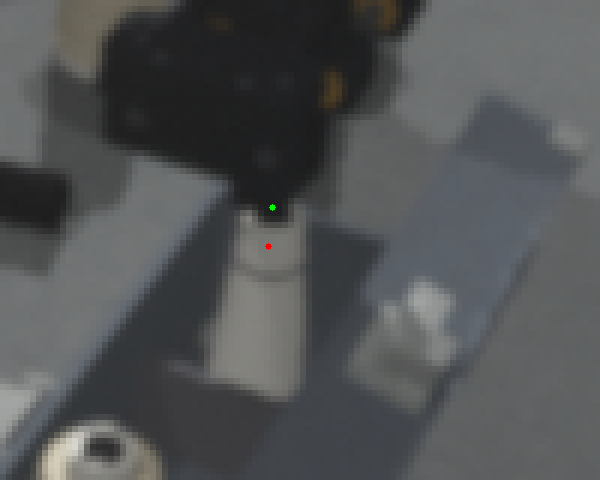

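Emit:
play_rows --plan '[{"delta_pos": [0,0,0.5],"angular": [0,0,0],"jaw": 15},{"delta_pos": [0,0,0.5],"angular": [0,0,0],"jaw": 15},{"delta_pos": [0,0,0.5],"angular": [0,0,0],"jaw": 15},{"delta_pos": [0,0,0],"angular": [0,0,0],"jaw": 15},{"delta_pos": [0,0,0],"angular": [0,0,0],"jaw": 15}]'

```text
time_s: 3.75
eef_pos: [0.5945, 0.0259, 0.1631]
eef_rot: [-0.102, -3.14, 0.0]
force: [0.2, 0.1, -1.1]
finger_gap: 0.0154
grasp_force: 0.0
```

```bash
python3 - <<'E'
from h import *
o=ctrl.get_obs();p=o["eef_pos"];s=ctrl.camera("scene");print(p,o["finger_gap"],o["grasp_force"])
a=cv2.resize(s[145:245,310:420],None,fx=6,fy=6,interpolation=3)
for q,c in((p,(255,0,0)),(p+[0,0,.0187],(0,255,0))):
    u=(proj("scene",q)-[310,145]+.5)*6;cv2.circle(a,tuple(int(x) for x in u),3,c,-1)
cv2.imwrite("pics/c3.png",np.clip(a*1.5,0,255).astype(np.uint8)[:,:,::-1])
E
```

```text
[0.5945106  0.02589035 0.1630953 ] 0.01539854207270819 0.0
```

View pics/c3.png

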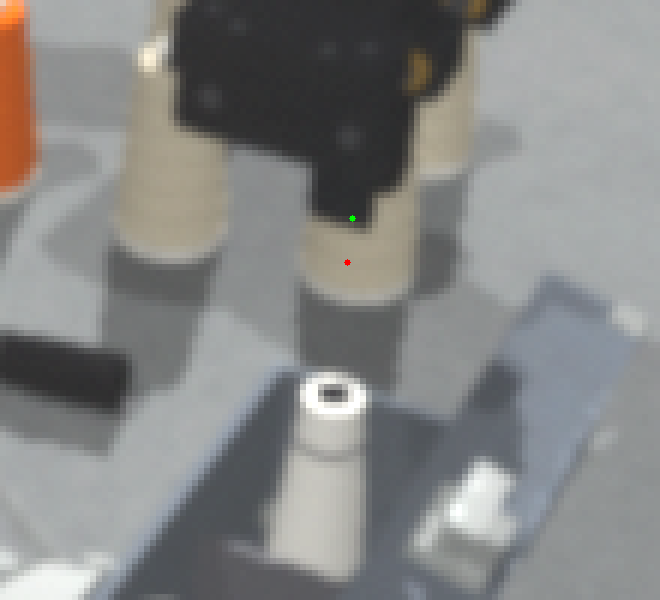

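The picture shows the core still standing and the finger tips ending near the green dot, about 16 mm above the reported TCP. I'll check by touching the bare table.

Emit:
play_rows --plan '[{"delta_pos": [-0.8,0,0],"angular": [0,0,0],"jaw": 15},{"delta_pos": [-0.9,0,0],"angular": [0,0,0],"jaw": 15},{"delta_pos": [-0.9,0,0],"angular": [0,0,0],"jaw": 15},{"delta_pos": [-0.9,0,0],"angular": [0,0,0],"jaw": 15},{"delta_pos": [0,0,-0.9],"angular": [0,0,0],"jaw": 15},{"delta_pos": [0,0,-0.9],"angular": [0,0,0],"jaw": 15},{"delta_pos": [0,0,-0.8],"angular": [0,0,0],"jaw": 15},{"delta_pos": [0,0,-0.4],"angular": [0,0,0],"jaw": 15},{"delta_pos": [0,0,0],"angular": [0,0,0],"jaw": 15},{"delta_pos": [0,0,0],"angular": [0,0,0],"jaw": 15}]'

```text
time_s: 4.8
eef_pos: [0.4194, 0.0259, 0.0134]
eef_rot: [-0.102, -3.139, -0.0]
force: [-0.8, 0.1, 0.5]
finger_gap: 0.0147
grasp_force: 0.0
```

Emit:
play_rows --plan '[{"delta_pos": [0,0,-0.06],"angular": [0,0,0],"jaw": 15},{"delta_pos": [0,0,-0.06],"angular": [0,0,0],"jaw": 15},{"delta_pos": [0,0,-0.06],"angular": [0,0,0],"jaw": 15},{"delta_pos": [0,0,-0.06],"angular": [0,0,0],"jaw": 15},{"delta_pos": [0,0,0],"angular": [0,0,0],"jaw": 15},{"delta_pos": [0,0,0],"angular": [0,0,0],"jaw": 15}]'

```text
time_s: 5.4
eef_pos: [0.4197, 0.0259, 0.0014]
eef_rot: [-0.102, -3.14, -0.0]
force: [0.7, 0.4, -0.5]
finger_gap: 0.0151
grasp_force: 0.0
```

Emit:
play_rows --plan '[{"delta_pos": [0,0,-0.06],"angular": [0,0,0],"jaw": 15},{"delta_pos": [0,0,-0.06],"angular": [0,0,0],"jaw": 15},{"delta_pos": [0,0,0],"angular": [0,0,0],"jaw": 15}]'

```text
time_s: 5.7
eef_pos: [0.4195, 0.0259, -0.0049]
eef_rot: [-0.102, -3.139, -0.0]
force: [0.2, -1.4, -0.4]
finger_gap: 0.0152
grasp_force: 0.0
```

```bash
python3 - <<'E'
from h import *
o=ctrl.get_obs();p=o["eef_pos"];s=ctrl.camera("scene");print(p,o["force"])
u0,v0=proj("scene",p).astype(int)
a=cv2.resize(s[v0-45:v0+25,u0-50:u0+50],None,fx=6,fy=6,interpolation=3)
for q,c in((p,(255,0,0)),(p+[0,0,.0187],(0,255,0))):
    u=(proj("scene",q)-[u0-50,v0-45]+.5)*6;cv2.circle(a,tuple(int(x) for x in u),3,c,-1)
cv2.imwrite("pics/c4.png",np.clip(a*1.8,0,255).astype(np.uint8)[:,:,::-1])
E
```

```text
[ 0.41946394  0.02590127 -0.00490544] [ 0.17863181 -1.4271474  -0.36530336]
```

View pics/c4.png

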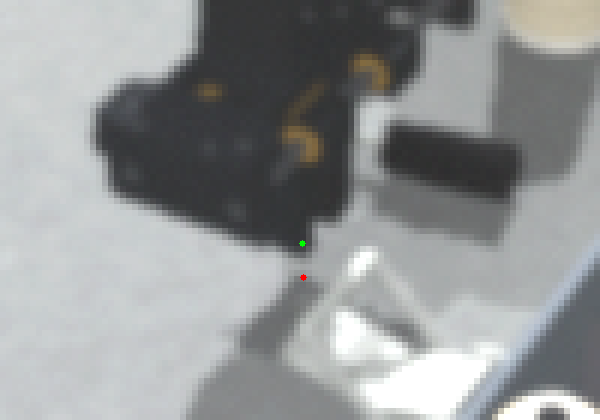

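Emit:
play_rows --plan '[{"delta_pos": [0,0,-0.06],"angular": [0,0,0],"jaw": 15},{"delta_pos": [0,0,-0.04],"angular": [0,0,0],"jaw": 15},{"delta_pos": [0,0,-0.04],"angular": [0,0,0],"jaw": 15},{"delta_pos": [0,0,0],"angular": [0,0,0],"jaw": 15}]'

```text
time_s: 6.15
eef_pos: [0.4196, 0.0259, -0.0118]
eef_rot: [-0.102, -3.139, -0.0]
force: [-0.0, 0.9, -0.0]
finger_gap: 0.015
grasp_force: 0.0
```

Emit:
play_rows --plan '[{"delta_pos": [0,0,-0.03],"angular": [0,0,0],"jaw": 15},{"delta_pos": [0,0,-0.03],"angular": [0,0,0],"jaw": 15},{"delta_pos": [0,0,0],"angular": [0,0,0],"jaw": 15}]'

```text
time_s: 6.45
eef_pos: [0.4196, 0.0259, -0.0147]
eef_rot: [-0.102, -3.14, -0.0]
force: [-0.4, 0.1, 0.6]
finger_gap: 0.0151
grasp_force: 0.0
```

Emit:
play_rows --plan '[{"delta_pos": [0,0,-0.03],"angular": [0,0,0],"jaw": 15},{"delta_pos": [0,0,0],"angular": [0,0,0],"jaw": 15}]'

```text
time_s: 6.65
eef_pos: [0.4196, 0.0259, -0.0162]
eef_rot: [-0.102, -3.14, -0.0]
force: [-0.5, -0.5, 0.4]
finger_gap: 0.0152
grasp_force: 0.0
```

Emit:
play_rows --plan '[{"delta_pos": [0,0,-0.03],"angular": [0,0,0],"jaw": 15},{"delta_pos": [0,0,0],"angular": [0,0,0],"jaw": 15}]'

```text
time_s: 6.85
eef_pos: [0.4196, 0.0259, -0.0177]
eef_rot: [-0.102, -3.14, -0.0]
force: [1.0, 0.9, -0.2]
finger_gap: 0.0149
grasp_force: 0.0
```

Emit:
play_rows --plan '[{"delta_pos": [0,0,-0.03],"angular": [0,0,0],"jaw": 15},{"delta_pos": [0,0,0],"angular": [0,0,0],"jaw": 15}]'

```text
time_s: 7.05
eef_pos: [0.4196, 0.0259, -0.0192]
eef_rot: [-0.102, -3.14, -0.0]
force: [-0.6, -0.6, -0.0]
finger_gap: 0.0153
grasp_force: 0.0
```

Emit:
play_rows --plan '[{"delta_pos": [0,0,-0.03],"angular": [0,0,0],"jaw": 15},{"delta_pos": [0,0,0],"angular": [0,0,0],"jaw": 15}]'

```text
time_s: 7.25
eef_pos: [0.4196, 0.0259, -0.0207]
eef_rot: [-0.102, -3.14, -0.0]
force: [0.3, 0.4, 0.0]
finger_gap: 0.0149
grasp_force: 0.0
```

Emit:
play_rows --plan '[{"delta_pos": [0,0,-0.03],"angular": [0,0,0],"jaw": 15},{"delta_pos": [0,0,0],"angular": [0,0,0],"jaw": 15}]'

```text
time_s: 7.45
eef_pos: [0.4196, 0.0259, -0.0222]
eef_rot: [-0.102, -3.14, -0.0]
force: [-0.2, -0.1, 0.1]
finger_gap: 0.0151
grasp_force: 0.0
```

```bash
python3 - <<'E'
from h import *
o=ctrl.get_obs();p=o["eef_pos"];s=ctrl.camera("scene");print(p,o["force"])
u0,v0=proj("scene",p).astype(int)
a=cv2.resize(s[v0-45:v0+25,u0-50:u0+50],None,fx=6,fy=6,interpolation=3)
for q,c in((p,(255,0,0)),(p+[0,0,.0187],(0,255,0))):
    u=(proj("scene",q)-[u0-50,v0-45]+.5)*6;cv2.circle(a,tuple(int(x) for x in u),3,c,-1)
cv2.imwrite("pics/c5.png",np.clip(a*1.8,0,255).astype(np.uint8)[:,:,::-1])
E
```

```text
[ 0.41961199  0.02589354 -0.02219028] [-0.16261109 -0.13024602  0.12356367]
```

View pics/c5.png

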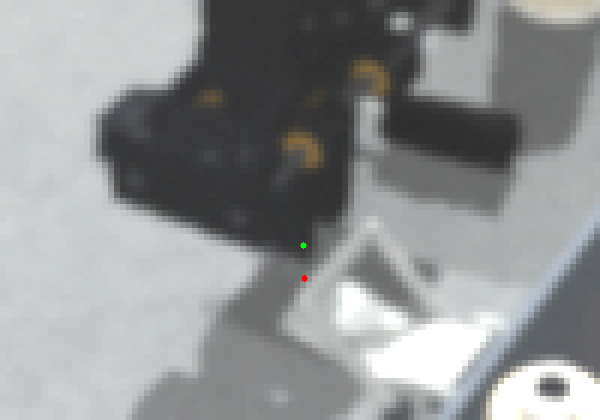

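Emit:
play_rows --plan '[{"delta_pos": [0,0,-0.03],"angular": [0,0,0],"jaw": 15},{"delta_pos": [0,0,0],"angular": [0,0,0],"jaw": 15}]'

```text
time_s: 7.7
eef_pos: [0.4196, 0.0259, -0.0237]
eef_rot: [-0.102, -3.14, -0.0]
force: [0.5, 0.0, 0.0]
finger_gap: 0.0153
grasp_force: 0.0
```

Emit:
play_rows --plan '[{"delta_pos": [0,0,-0.03],"angular": [0,0,0],"jaw": 15},{"delta_pos": [0,0,0],"angular": [0,0,0],"jaw": 15}]'

```text
time_s: 7.9
eef_pos: [0.4197, 0.0259, -0.0249]
eef_rot: [0.102, 3.14, -0.0]
force: [-0.7, 0.2, 4.7]
finger_gap: 0.0148
grasp_force: 2.4
```

Emit:
play_rows --plan '[{"delta_pos": [0,0,-0.03],"angular": [0,0,0],"jaw": 15},{"delta_pos": [0,0,0],"angular": [0,0,0],"jaw": 15}]'

```text
time_s: 8.1
eef_pos: [0.4198, 0.0259, -0.025]
eef_rot: [0.102, 3.138, -0.001]
force: [-5.8, -0.2, 32.1]
finger_gap: 0.0148
grasp_force: 16.1
```

Contact comes at a reported z of −0.025, so the finger tips sit 25 mm above the reported TCP. I'll use tip z = reported z + 0.025 from here and retry core 4.

Emit:
play_rows --plan '[{"delta_pos": [0,0,0.7],"angular": [0,0,0],"jaw": 50},{"delta_pos": [0,0,0.7],"angular": [0,0,0],"jaw": 50},{"delta_pos": [0,0,0.7],"angular": [0,0,0],"jaw": 50},{"delta_pos": [0,0,0.7],"angular": [0,0,0],"jaw": 50},{"delta_pos": [0.85,0,0],"angular": [0,0,0],"jaw": 50},{"delta_pos": [0.9,0,0],"angular": [0,0,0],"jaw": 50},{"delta_pos": [0.9,-0.03,0],"angular": [0,0,0],"jaw": 50},{"delta_pos": [0.85,0,0],"angular": [0,0,0],"jaw": 50},{"delta_pos": [0,0,-0.5],"angular": [0,0,0],"jaw": 50},{"delta_pos": [0,0,-0.5],"angular": [0,0,0],"jaw": 50}]'

```text
time_s: 9.1
eef_pos: [0.5957, 0.0243, 0.0624]
eef_rot: [0.102, 3.139, -0.0]
force: [-0.2, 0.1, -0.9]
finger_gap: 0.0502
grasp_force: 0.0
```

Emit:
play_rows --plan '[{"delta_pos": [0,0,0],"angular": [0,0,0],"jaw": 15},{"delta_pos": [0,0,0],"angular": [0,0,0],"jaw": 15},{"delta_pos": [0,0,0],"angular": [0,0,0],"jaw": 15},{"delta_pos": [0,0,0],"angular": [0,0,0],"jaw": 15},{"delta_pos": [0,0,0],"angular": [0,0,0],"jaw": 15}]' --squeeze 12

```text
time_s: 9.6
eef_pos: [0.5953, 0.0242, 0.0648]
eef_rot: [0.102, 3.137, -0.001]
force: [-0.8, 0.2, 4.3]
finger_gap: 0.0243
grasp_force: 12.2
```

Emit:
play_rows --plan '[{"delta_pos": [0,0,0.5],"angular": [0,0,0],"jaw": 15},{"delta_pos": [0,0,0.8],"angular": [0,0,0],"jaw": 15},{"delta_pos": [0,0,0.9],"angular": [0,0,0],"jaw": 15},{"delta_pos": [0,0,0.8],"angular": [0,0,0],"jaw": 15},{"delta_pos": [-0.4,-0.6,0],"angular": [0,0,0],"jaw": 15},{"delta_pos": [-0.5,-0.7,0],"angular": [0,0,0],"jaw": 15},{"delta_pos": [-0.5,-0.7,0],"angular": [0,0,0],"jaw": 15},{"delta_pos": [-0.5,-0.7,0],"angular": [0,0,0],"jaw": 15},{"delta_pos": [-0.5,-0.8,0],"angular": [0,0,0],"jaw": 15},{"delta_pos": [-0.5,-0.8,0],"angular": [0,0,0],"jaw": 15}]'

```text
time_s: 10.6
eef_pos: [0.4484, -0.1917, 0.214]
eef_rot: [0.101, 3.139, -0.001]
force: [-0.9, -0.5, -0.3]
finger_gap: 0.0244
grasp_force: 11.9
```

Emit:
play_rows --plan '[{"delta_pos": [-0.2,-0.8,0],"angular": [0,0,0],"jaw": 15},{"delta_pos": [-0.2,-0.8,0],"angular": [0,0,0],"jaw": 15},{"delta_pos": [-0.1,-0.8,0],"angular": [0,0,0],"jaw": 15},{"delta_pos": [0,-0.8,0],"angular": [0,0,0],"jaw": 15},{"delta_pos": [0,-0.3,0],"angular": [0,0,0],"jaw": 15},{"delta_pos": [0,0,0],"angular": [0,0,0],"jaw": 15}]'

```text
time_s: 11.2
eef_pos: [0.4243, -0.3668, 0.2131]
eef_rot: [-0.105, -3.14, -0.0]
force: [-0.1, -0.2, -0.7]
finger_gap: 0.0243
grasp_force: 11.9
```

Core held; lower and release, then rise and go towards core 1.

Emit:
play_rows --plan '[{"delta_pos": [0,0,-0.8],"angular": [0,0,0],"jaw": 15},{"delta_pos": [0,0,-0.9],"angular": [0,0,0],"jaw": 15},{"delta_pos": [0,0,-0.7],"angular": [0,0,0],"jaw": 15},{"delta_pos": [0,0,-0.35],"angular": [0,0,0],"jaw": 15},{"delta_pos": [0,0,0],"angular": [0,0,0],"jaw": 15},{"delta_pos": [0,0,0],"angular": [0,0,0],"jaw": 45},{"delta_pos": [0,0,0],"angular": [0,0,0],"jaw": 45},{"delta_pos": [0,0,0],"angular": [0,0,0],"jaw": 45}]'

```text
time_s: 12.0
eef_pos: [0.4252, -0.3658, 0.0773]
eef_rot: [0.102, 3.138, -0.003]
force: [-0.0, 0.3, -1.0]
finger_gap: 0.0444
grasp_force: 0.0
```

Emit:
play_rows --plan '[{"delta_pos": [0,0,0.5],"angular": [0,0,0],"jaw": 50},{"delta_pos": [0,0,0.8],"angular": [0,0,0],"jaw": 50},{"delta_pos": [0,0,0.8],"angular": [0,0,0],"jaw": 50},{"delta_pos": [0,0,0.4],"angular": [0,0,0],"jaw": 50},{"delta_pos": [0.4,0.5,0],"angular": [0,0,0],"jaw": 50},{"delta_pos": [0.5,0.6,0],"angular": [0,0,0],"jaw": 50},{"delta_pos": [0.5,0.6,0],"angular": [0,0,0],"jaw": 50},{"delta_pos": [0.6,0.6,0],"angular": [0,0,0],"jaw": 50},{"delta_pos": [0.6,0.6,0],"angular": [0,0,0],"jaw": 50},{"delta_pos": [0.5,0.5,0],"angular": [0,0,0],"jaw": 50}]'

```text
time_s: 13.0
eef_pos: [0.5809, -0.1938, 0.2019]
eef_rot: [0.101, 3.139, -0.001]
force: [0.7, -0.4, -0.3]
finger_gap: 0.05
grasp_force: 0.0
```

Emit:
play_rows --plan '[{"delta_pos": [-0.02,-0.02,-0.8],"angular": [0,0,0],"jaw": 50},{"delta_pos": [0,0,-0.8],"angular": [0,0,0],"jaw": 50},{"delta_pos": [0,0,-0.7],"angular": [0,0,0],"jaw": 50},{"delta_pos": [0,0,-0.5],"angular": [0,0,0],"jaw": 50},{"delta_pos": [0,0,0],"angular": [0,0,0],"jaw": 15},{"delta_pos": [0,0,0],"angular": [0,0,0],"jaw": 15},{"delta_pos": [0,0,0],"angular": [0,0,0],"jaw": 15},{"delta_pos": [0,0,0],"angular": [0,0,0],"jaw": 15},{"delta_pos": [0,0,0],"angular": [0,0,0],"jaw": 15}]'

```text
time_s: 13.9
eef_pos: [0.5796, -0.1969, 0.0628]
eef_rot: [0.102, 3.137, -0.002]
force: [-0.3, 0.8, 6.8]
finger_gap: 0.0247
grasp_force: 12.3
```

Emit:
play_rows --plan '[{"delta_pos": [0,0,0.6],"angular": [0,0,0],"jaw": 15},{"delta_pos": [0,0,0.9],"angular": [0,0,0],"jaw": 15},{"delta_pos": [0,0,0.9],"angular": [0,0,0],"jaw": 15},{"delta_pos": [0,0,0.6],"angular": [0,0,0],"jaw": 15},{"delta_pos": [-0.6,-0.6,0],"angular": [0,0,0],"jaw": 15},{"delta_pos": [-0.6,-0.7,0],"angular": [0,0,0],"jaw": 15},{"delta_pos": [-0.6,-0.7,0],"angular": [0,0,0],"jaw": 15},{"delta_pos": [-0.6,-0.7,0],"angular": [0,0,0],"jaw": 15},{"delta_pos": [-0.5,-0.8,0],"angular": [0,0,0],"jaw": 15},{"delta_pos": [-0.2,-0.8,0],"angular": [0,0,0],"jaw": 15}]'

```text
time_s: 14.9
eef_pos: [0.4216, -0.413, 0.2122]
eef_rot: [0.104, 3.139, -0.002]
force: [1.3, -0.1, 0.4]
finger_gap: 0.0252
grasp_force: 11.9
```

Emit:
play_rows --plan '[{"delta_pos": [0.1,-0.25,0],"angular": [0,0,0],"jaw": 15},{"delta_pos": [0,0,-0.8],"angular": [0,0,0],"jaw": 15},{"delta_pos": [0,0,-0.9],"angular": [0,0,0],"jaw": 15},{"delta_pos": [0,0,-0.7],"angular": [0,0,0],"jaw": 15},{"delta_pos": [0,0,-0.35],"angular": [0,0,0],"jaw": 15},{"delta_pos": [0,0,0],"angular": [0,0,0],"jaw": 15},{"delta_pos": [0,0,0],"angular": [0,0,0],"jaw": 40},{"delta_pos": [0,0,0],"angular": [0,0,0],"jaw": 40},{"delta_pos": [0,0,0],"angular": [0,0,0],"jaw": 40}]'

```text
time_s: 15.8
eef_pos: [0.4291, -0.4246, 0.0749]
eef_rot: [0.102, 3.138, -0.003]
force: [0.9, 0.2, -0.8]
finger_gap: 0.0399
grasp_force: 0.0
```

Emit:
play_rows --plan '[{"delta_pos": [0,0,0.6],"angular": [0,0,0],"jaw": 40},{"delta_pos": [0,0,0.9],"angular": [0,0,0],"jaw": 40},{"delta_pos": [0,0,0.9],"angular": [0,0,0],"jaw": 40},{"delta_pos": [-0.5,0.5,0.2],"angular": [0,0,0],"jaw": 60},{"delta_pos": [-0.5,0.8,0],"angular": [0,0,0],"jaw": 60},{"delta_pos": [-0.3,0.9,0],"angular": [0,0,0],"jaw": 60},{"delta_pos": [0,0.9,0],"angular": [0,0,0],"jaw": 60},{"delta_pos": [0,0.9,0],"angular": [0,0,0],"jaw": 60},{"delta_pos": [0,0.9,0],"angular": [0,0,0],"jaw": 60},{"delta_pos": [0,0.9,0],"angular": [0,0,0],"jaw": 60}]'

```text
time_s: 16.8
eef_pos: [0.3634, -0.1325, 0.2043]
eef_rot: [0.103, 3.138, -0.002]
force: [0.9, 0.7, -1.1]
finger_gap: 0.0603
grasp_force: 0.0
```

```bash
sed -i 's/ys,xs=np.nonzero(W.min(2)>195)/m=W.min(2); ys,xs=np.nonzero(m>np.percentile(m,95))/' h.py; python3 - <<'E'
from h import *
s=ctrl.camera("scene");t=ctrl.camera("top");cones(t,s)
a=t[80:290,120:540];b=s[100:400,100:440]
cv2.imwrite("pics/c6.png",np.vstack([cv2.resize(a,(700,350)),np.hstack([cv2.resize(b[:210],(405,250)),np.zeros((250,295,3),np.uint8)])])[:,:,::-1])
E
```

```text
[366.2 151.5] plane [ 0.5865 -0.1223  0.104 ] tri (array([ 0.5866, -0.1213,  0.1083]), np.float64(0.0021)) col [145 144 138]
[195.6 170.3] plane [0.5408 0.2531 0.104 ] tri (array([0.5397, 0.2533, 0.1006]), np.float64(0.0035)) col [184 180 168]
[141.6 171.8] plane [0.5363 0.371  0.104 ] tri (array([0.5353, 0.3727, 0.0978]), np.float64(0.0042)) col [187 183 171]
[196.8 212.9] plane [0.4471 0.247  0.104 ] tri (array([0.4486, 0.25  , 0.0953]), np.float64(0.0022)) col [192 188 176]
[503.7 224. ] plane [ 0.4286 -0.4229  0.104 ] tri (array([ 0.4269, -0.4282,  0.0969]), np.float64(0.0053)) col [ 34  61 113]
[477.2 225.8] plane [ 0.4243 -0.3647  0.104 ] tri (array([ 0.4276, -0.3612,  0.1055]), np.float64(0.0087)) col [138 141 147]
[142.5 227.6] plane [0.4143 0.3631 0.104 ] tri (array([0.4147, 0.3658, 0.0979]), np.float64(0.0007)) col [164 160 149]
[192.8 260.8] plane [0.3439 0.252  0.104 ] tri (array([0.3444, 0.2528, 0.1025]), np.float64(0.0014)) col [173 102  45]
[236.9 393.9] plane [0.0687 0.1501 0.104 ] tri (array([0.0684, 0.1432, 0.1199]), np.float64(0.0144)) col [188 180 163]
```

View pics/c6.png

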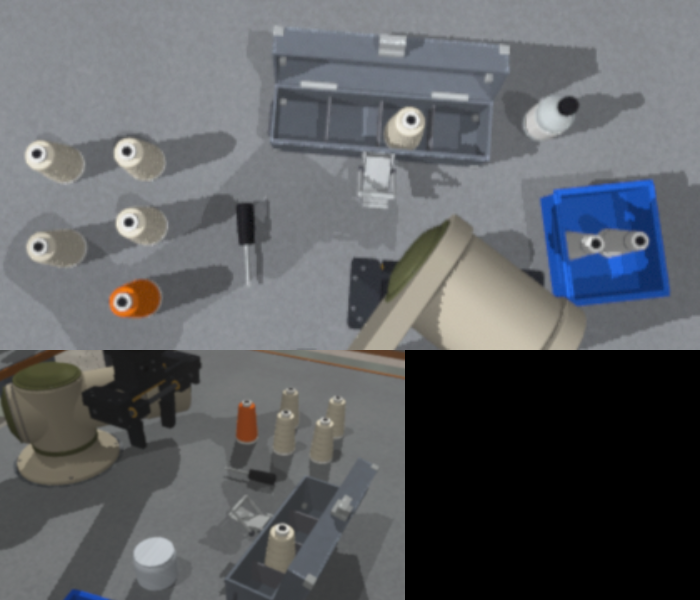

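Both cores stand in the bin (crop (595,242) and (640,240)); all four ecru cones stand where they were. Next, the cone at (0.447, 0.247).

Emit:
play_rows --plan '[{"delta_pos": [0.17,0.76,0],"angular": [0,0,0],"jaw": 60},{"delta_pos": [0.17,0.76,0],"angular": [0,0,0],"jaw": 60},{"delta_pos": [0.17,0.76,0],"angular": [0,0,0],"jaw": 60},{"delta_pos": [0.17,0.76,0],"angular": [0,0,0],"jaw": 60},{"delta_pos": [0.17,0.76,0],"angular": [0,0,0],"jaw": 60},{"delta_pos": [0.17,0.76,0],"angular": [0,0,0],"jaw": 60},{"delta_pos": [0.17,0.76,0],"angular": [0,0,0],"jaw": 60},{"delta_pos": [0.17,0.76,0],"angular": [0,0,0],"jaw": 60},{"delta_pos": [0.17,0.76,0],"angular": [0,0,0],"jaw": 60},{"delta_pos": [0.17,0.76,0],"angular": [0,0,0],"jaw": 60}]'

```text
time_s: 17.9
eef_pos: [0.4495, 0.2472, 0.2041]
eef_rot: [0.103, 3.138, 0.0]
force: [0.4, -1.0, 0.3]
finger_gap: 0.0597
grasp_force: 0.0
```

Emit:
play_rows --plan '[{"delta_pos": [0,0,-0.6],"angular": [0,0,0],"jaw": 64},{"delta_pos": [0,0,-0.9],"angular": [0,0,0],"jaw": 64},{"delta_pos": [0,0,-0.8],"angular": [0,0,0],"jaw": 64},{"delta_pos": [0,0,-0.5],"angular": [0,0,0],"jaw": 64},{"delta_pos": [0,0,-0.3],"angular": [0,0,0],"jaw": 64},{"delta_pos": [0,0,0],"angular": [0,0,0],"jaw": 64}]'

```text
time_s: 18.5
eef_pos: [0.4486, 0.2452, 0.0472]
eef_rot: [-0.103, -3.138, 0.001]
force: [0.7, 0.2, -0.4]
finger_gap: 0.0639
grasp_force: 0.0
```

Emit:
play_rows --plan '[{"delta_pos": [0,0,0],"angular": [0,0,0],"jaw": 30},{"delta_pos": [0,0,0],"angular": [0,0,0],"jaw": 30},{"delta_pos": [0,0,0],"angular": [0,0,0],"jaw": 30},{"delta_pos": [0,0,0],"angular": [0,0,0],"jaw": 30},{"delta_pos": [0,0,0],"angular": [0,0,0],"jaw": 30}]' --squeeze 25

```text
time_s: 19.0
eef_pos: [0.4494, 0.246, 0.0495]
eef_rot: [0.102, 3.138, 0.001]
force: [-0.0, -1.2, 5.1]
finger_gap: 0.0417
grasp_force: 25.2
```

Emit:
play_rows --plan '[{"delta_pos": [0,0,0],"angular": [0,0,0],"jaw": 60},{"delta_pos": [0,0,0],"angular": [0,0,0],"jaw": 60},{"delta_pos": [-0.04,0.02,-0.1],"angular": [0,0,0],"jaw": 60},{"delta_pos": [0,0,-0.1],"angular": [0,0,0],"jaw": 60},{"delta_pos": [0,0,0],"angular": [0,0,0],"jaw": 30},{"delta_pos": [0,0,0],"angular": [0,0,0],"jaw": 30},{"delta_pos": [0,0,0],"angular": [0,0,0],"jaw": 30},{"delta_pos": [0,0,0],"angular": [0,0,0],"jaw": 30}]'

```text
time_s: 19.8
eef_pos: [0.4466, 0.2469, 0.0384]
eef_rot: [-0.102, -3.14, 0.0]
force: [-0.2, -0.3, -0.9]
finger_gap: 0.044
grasp_force: 24.8
```

```bash
python3 - <<'E'
from h import *
o=ctrl.get_obs();p=o["eef_pos"];s=ctrl.camera("scene");print(p,o["finger_gap"],o["grasp_force"])
u0,v0=proj("scene",p).astype(int)
a=cv2.resize(s[v0-45:v0+35,u0-60:u0+60],None,fx=6,fy=6,interpolation=3)
for q,c in((p+[0,0,.025],(255,0,0)),(p+[0,0,.0437],(0,255,0))):
    u=(proj("scene",q)-[u0-60,v0-45]+.5)*6;cv2.circle(a,tuple(int(x) for x in u),3,c,-1)
cv2.imwrite("pics/c7.png",np.clip(a*1.8,0,255).astype(np.uint8)[:,:,::-1])
E
```

```text
[0.44662279 0.24686987 0.03837274] 0.04404711906965608 24.83190921951291
```

View pics/c7.png

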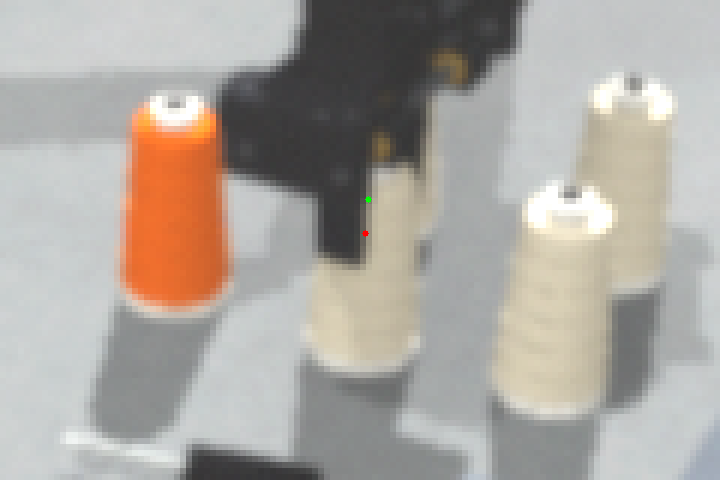

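Emit:
play_rows --plan '[{"delta_pos": [0,0,0.5],"angular": [0,0,0],"jaw": 30},{"delta_pos": [0,0,0.7],"angular": [0,0,0],"jaw": 30},{"delta_pos": [0,0,0.8],"angular": [0,0,0],"jaw": 30},{"delta_pos": [0,0,0.6],"angular": [0,0,0],"jaw": 30},{"delta_pos": [0.2,-0.5,0],"angular": [0,0,0],"jaw": 30},{"delta_pos": [0.4,-0.7,0],"angular": [0,0,0],"jaw": 30},{"delta_pos": [0.4,-0.8,0],"angular": [0,0,0],"jaw": 30},{"delta_pos": [0.4,-0.8,0],"angular": [0,0,0],"jaw": 30},{"delta_pos": [0.4,-0.8,0],"angular": [0,0,0],"jaw": 30},{"delta_pos": [0.4,-0.8,0],"angular": [0,0,0],"jaw": 30}]'

```text
time_s: 20.85
eef_pos: [0.5571, 0.0251, 0.1684]
eef_rot: [-0.102, -3.14, -0.0]
force: [0.7, -0.0, -1.9]
finger_gap: 0.0442
grasp_force: 24.8
```

Emit:
play_rows --plan '[{"delta_pos": [0.4,-0.8,0],"angular": [0,0,0],"jaw": 30},{"delta_pos": [0.28,-0.7,0],"angular": [0,0,0],"jaw": 30},{"delta_pos": [0,0,0],"angular": [0,0,0],"jaw": 30},{"delta_pos": [0,0,0],"angular": [0,0,0],"jaw": 30}]'

```text
time_s: 21.25
eef_pos: [0.5904, -0.0485, 0.1679]
eef_rot: [-0.104, -3.139, -0.001]
force: [-0.6, 0.5, -2.6]
finger_gap: 0.0441
grasp_force: 24.8
```

Emit:
play_rows --plan '[{"delta_pos": [0,0,-0.6],"angular": [0,0,0],"jaw": 30},{"delta_pos": [0,0,-0.7],"angular": [0,0,0],"jaw": 30},{"delta_pos": [0,0,-0.6],"angular": [0,0,0],"jaw": 30},{"delta_pos": [0,0,-0.4],"angular": [0,0,0],"jaw": 30},{"delta_pos": [0,0,-0.15],"angular": [0,0,0],"jaw": 30},{"delta_pos": [0,0,0],"angular": [0,0,0],"jaw": 30},{"delta_pos": [0,0,0],"angular": [0,0,0],"jaw": 30}]'

```text
time_s: 21.95
eef_pos: [0.5912, -0.0477, 0.0471]
eef_rot: [0.101, 3.138, -0.001]
force: [-0.2, 0.3, -1.5]
finger_gap: 0.0442
grasp_force: 24.8
```

Emit:
play_rows --plan '[{"delta_pos": [0,0,0],"angular": [0,0,0],"jaw": 52},{"delta_pos": [0,0,0],"angular": [0,0,0],"jaw": 52},{"delta_pos": [0,0,0],"angular": [0,0,0],"jaw": 52},{"delta_pos": [0,0,0.5],"angular": [0,0,0],"jaw": 52},{"delta_pos": [0,0,0.8],"angular": [0,0,0],"jaw": 52},{"delta_pos": [0,0,0.8],"angular": [0,0,0],"jaw": 52},{"delta_pos": [-0.5,0.5,0.5],"angular": [0,0,0],"jaw": 60},{"delta_pos": [-0.5,0.7,0],"angular": [0,0,0],"jaw": 60},{"delta_pos": [-0.5,0.7,0],"angular": [0,0,0],"jaw": 60},{"delta_pos": [-0.5,0,0],"angular": [0,0,0],"jaw": 60}]'

```text
time_s: 22.95
eef_pos: [0.4893, 0.0497, 0.1765]
eef_rot: [0.097, 3.139, 0.001]
force: [0.8, -0.9, -0.1]
finger_gap: 0.0599
grasp_force: 0.0
```

```bash
python3 - <<'E'
from h import *
t=ctrl.camera("top");s=ctrl.camera("scene");cones(t,s);print(ctrl.get_obs()["eef_pos"])
E
```

```text
[332.5 148.4] plane [ 0.5928 -0.0476  0.104 ] tri (array([ 0.5908, -0.048 ,  0.1069]), np.float64(0.003)) col [164 162 152]
[366.1 151.6] plane [ 0.5863 -0.1221  0.104 ] tri (array([ 0.5884, -0.1207,  0.106 ]), np.float64(0.0055)) col [131 130 125]
[195.7 170.3] plane [0.5407 0.2529 0.104 ] tri (array([0.5429, 0.2551, 0.0987]), np.float64(0.0029)) col [158 154 143]
[141.6 171.8] plane [0.5363 0.371  0.104 ] tri (array([0.5347, 0.3727, 0.0968]), np.float64(0.0059)) col [186 182 171]
[503.7 224. ] plane [ 0.4286 -0.4229  0.104 ] tri (array([ 0.4269, -0.4282,  0.0969]), np.float64(0.0053)) col [ 33  60 110]
[477.1 225.8] plane [ 0.4243 -0.3644  0.104 ] tri (array([ 0.4226, -0.3692,  0.0965]), np.float64(0.0051)) col [122 125 130]
[142.5 227.6] plane [0.4141 0.3632 0.104 ] tri (array([0.4192, 0.3698, 0.0944]), np.float64(0.0108)) col [164 160 149]
[192.8 260.8] plane [0.3439 0.252  0.104 ] tri (array([0.3338, 0.2496, 0.0931]), np.float64(0.0217)) col [172 101  45]
[0.48844619 0.04792349 0.17666826]
```

Emit:
play_rows --plan '[{"delta_pos": [0.15,0.7,0],"angular": [0,0,0],"jaw": 60},{"delta_pos": [0.25,0.9,0],"angular": [0,0,0],"jaw": 60},{"delta_pos": [0.25,0.9,0],"angular": [0,0,0],"jaw": 60},{"delta_pos": [0.25,0.9,0],"angular": [0,0,0],"jaw": 60},{"delta_pos": [0.15,0.7,0],"angular": [0,0,0],"jaw": 60},{"delta_pos": [0,0,0],"angular": [0,0,0],"jaw": 60},{"delta_pos": [0,0,-0.7],"angular": [0,0,0],"jaw": 60},{"delta_pos": [0,0,-0.8],"angular": [0,0,0],"jaw": 60},{"delta_pos": [0,0,-0.6],"angular": [0,0,0],"jaw": 60},{"delta_pos": [0,0,-0.3],"angular": [0,0,0],"jaw": 60}]'

```text
time_s: 24.05
eef_pos: [0.5427, 0.2505, 0.0533]
eef_rot: [-0.104, -3.136, 0.002]
force: [0.8, 0.6, -0.1]
finger_gap: 0.06
grasp_force: 0.0
```

Emit:
play_rows --plan '[{"delta_pos": [0,0,0],"angular": [0,0,0],"jaw": 60},{"delta_pos": [0,0,0],"angular": [0,0,0],"jaw": 60}]'

```text
time_s: 24.25
eef_pos: [0.544, 0.2513, 0.0567]
eef_rot: [0.104, 3.139, 0.0]
force: [-0.2, -0.1, 0.0]
finger_gap: 0.0598
grasp_force: 0.0
```

Emit:
play_rows --plan '[{"delta_pos": [-0.06,0.03,-0.1],"angular": [0,0,0],"jaw": 60},{"delta_pos": [0,0,-0.1],"angular": [0,0,0],"jaw": 60},{"delta_pos": [0,0,0],"angular": [0,0,0],"jaw": 30},{"delta_pos": [0,0,0],"angular": [0,0,0],"jaw": 30},{"delta_pos": [0,0,0],"angular": [0,0,0],"jaw": 30},{"delta_pos": [0,0,0],"angular": [0,0,0],"jaw": 30},{"delta_pos": [0,0,0],"angular": [0,0,0],"jaw": 30}]' --squeeze 30

```text
time_s: 24.95
eef_pos: [0.5403, 0.2533, 0.0462]
eef_rot: [0.102, 3.139, 0.0]
force: [0.2, -1.1, 1.0]
finger_gap: 0.0429
grasp_force: 29.9
```

Emit:
play_rows --plan '[{"delta_pos": [0,0,0.5],"angular": [0,0,0],"jaw": 30},{"delta_pos": [0,0,0.7],"angular": [0,0,0],"jaw": 30},{"delta_pos": [0,0,0.7],"angular": [0,0,0],"jaw": 30},{"delta_pos": [0,0,0.6],"angular": [0,0,0],"jaw": 30},{"delta_pos": [0,0,0],"angular": [0,0,0],"jaw": 30}]'

```text
time_s: 25.45
eef_pos: [0.5416, 0.2539, 0.175]
eef_rot: [0.102, 3.133, 0.003]
force: [0.5, 0.2, -2.5]
finger_gap: 0.0424
grasp_force: 29.8
```

Emit:
play_rows --plan '[{"delta_pos": [0.15,-0.6,0],"angular": [0,0,0],"jaw": 30},{"delta_pos": [0.2,-0.8,0],"angular": [0,0,0],"jaw": 30},{"delta_pos": [0.2,-0.9,0],"angular": [0,0,0],"jaw": 30},{"delta_pos": [0.2,-0.9,0],"angular": [0,0,0],"jaw": 30},{"delta_pos": [0.2,-0.8,0],"angular": [0,0,0],"jaw": 30},{"delta_pos": [0.15,-0.6,0],"angular": [0,0,0],"jaw": 30},{"delta_pos": [0,0,0],"angular": [0,0,0],"jaw": 30},{"delta_pos": [0,0,0],"angular": [0,0,0],"jaw": 30}]'

```text
time_s: 26.25
eef_pos: [0.5947, 0.0232, 0.1696]
eef_rot: [-0.104, -3.138, -0.001]
force: [0.4, 0.4, -1.1]
finger_gap: 0.0425
grasp_force: 29.8
```

Emit:
play_rows --plan '[{"delta_pos": [0,0,-0.7],"angular": [0,0,0],"jaw": 30},{"delta_pos": [0,0,-0.7],"angular": [0,0,0],"jaw": 30},{"delta_pos": [0,0,-0.4],"angular": [0,0,0],"jaw": 30},{"delta_pos": [0,0,-0.2],"angular": [0,0,0],"jaw": 30},{"delta_pos": [0,0,-0.1],"angular": [0,0,0],"jaw": 30},{"delta_pos": [0,0,0],"angular": [0,0,0],"jaw": 30},{"delta_pos": [0,0,0],"angular": [0,0,0],"jaw": 30}]'

```text
time_s: 26.95
eef_pos: [0.5957, 0.0236, 0.0669]
eef_rot: [0.102, 3.138, -0.0]
force: [0.2, 0.9, -0.9]
finger_gap: 0.0426
grasp_force: 29.8
```

Emit:
play_rows --plan '[{"delta_pos": [0,0,-0.08],"angular": [0,0,0],"jaw": 30},{"delta_pos": [0,0,-0.08],"angular": [0,0,0],"jaw": 30},{"delta_pos": [0,0,0],"angular": [0,0,0],"jaw": 30},{"delta_pos": [0,0,0],"angular": [0,0,0],"jaw": 30}]'

```text
time_s: 27.35
eef_pos: [0.5951, 0.0233, 0.058]
eef_rot: [-0.102, -3.14, -0.0]
force: [-0.3, -1.1, -2.8]
finger_gap: 0.043
grasp_force: 29.8
```

Emit:
play_rows --plan '[{"delta_pos": [0,0,-0.04],"angular": [0,0,0],"jaw": 30},{"delta_pos": [0,0,0],"angular": [0,0,0],"jaw": 30},{"delta_pos": [0,0,0],"angular": [0,0,0],"jaw": 30}]'

```text
time_s: 27.65
eef_pos: [0.5952, 0.0233, 0.0559]
eef_rot: [-0.102, -3.14, 0.0]
force: [-0.6, -0.2, -2.0]
finger_gap: 0.0424
grasp_force: 29.8
```

Emit:
play_rows --plan '[{"delta_pos": [0,0,0],"angular": [0,0,0],"jaw": 50},{"delta_pos": [0,0,0],"angular": [0,0,0],"jaw": 50},{"delta_pos": [0,0,0],"angular": [0,0,0],"jaw": 50},{"delta_pos": [0,0,0.5],"angular": [0,0,0],"jaw": 52},{"delta_pos": [0,0,0.8],"angular": [0,0,0],"jaw": 52},{"delta_pos": [0,0,0.8],"angular": [0,0,0],"jaw": 52},{"delta_pos": [-0.6,0.3,0.4],"angular": [0,0,0],"jaw": 60},{"delta_pos": [-0.7,0.5,0],"angular": [0,0,0],"jaw": 60},{"delta_pos": [-0.7,0.5,0],"angular": [0,0,0],"jaw": 60},{"delta_pos": [-0.5,0.4,0],"angular": [0,0,0],"jaw": 60}]'

```text
time_s: 28.65
eef_pos: [0.4681, 0.1094, 0.1813]
eef_rot: [0.102, 3.14, 0.0]
force: [0.3, -0.4, 0.1]
finger_gap: 0.06
grasp_force: 0.0
```

```bash
python3 - <<'E'
from h import *
t=ctrl.camera("top");s=ctrl.camera("scene");cones(t,s);print(ctrl.get_obs()["eef_pos"])
E
```

```text
[300.3 146.5] plane [0.5962 0.0237 0.104 ] tri (array([0.594 , 0.0229, 0.1072]), np.float64(0.0032)) col [177 172 160]
[332.5 148.4] plane [ 0.5929 -0.0476  0.104 ] tri (array([ 0.5906, -0.0482,  0.1066]), np.float64(0.0037)) col [168 165 155]
[366.2 151.5] plane [ 0.5864 -0.1223  0.104 ] tri (array([ 0.5862, -0.1212,  0.1091]), np.float64(0.0019)) col [144 143 137]
[141.6 171.8] plane [0.5363 0.371  0.104 ] tri (array([0.5353, 0.3727, 0.0978]), np.float64(0.0042)) col [186 182 170]
[503.7 224. ] plane [ 0.4286 -0.4229  0.104 ] tri (array([ 0.4269, -0.4282,  0.0969]), np.float64(0.0053)) col [ 33  59 109]
[477.1 225.8] plane [ 0.4243 -0.3645  0.104 ] tri (array([ 0.4227, -0.3689,  0.0969]), np.float64(0.0049)) col [132 135 141]
[142.5 227.6] plane [0.4143 0.3631 0.104 ] tri (array([0.4182, 0.3687, 0.0954]), np.float64(0.0083)) col [189 185 173]
[187.4 266. ] plane [0.3326 0.2631 0.104 ] tri (array([0.3346, 0.268 , 0.0928]), np.float64(0.0062)) col [153 146 133]
[0.46753049 0.11024138 0.1815774 ]
```

Emit:
play_rows --plan '[{"delta_pos": [-0.1,0.6,0],"angular": [0,0,0],"jaw": 60},{"delta_pos": [-0.2,0.9,0],"angular": [0,0,0],"jaw": 60},{"delta_pos": [-0.2,0.9,0],"angular": [0,0,0],"jaw": 60},{"delta_pos": [-0.2,0.9,0],"angular": [0,0,0],"jaw": 60},{"delta_pos": [-0.2,0.9,0],"angular": [0,0,0],"jaw": 60},{"delta_pos": [-0.16,0.86,0],"angular": [0,0,0],"jaw": 60},{"delta_pos": [0,0,0],"angular": [0,0,0],"jaw": 60},{"delta_pos": [0,0,-0.5],"angular": [0,0,0],"jaw": 60},{"delta_pos": [0,0,0],"angular": [0,0,0],"jaw": 60},{"delta_pos": [0,0,0],"angular": [0,0,0],"jaw": 60}]'

```text
time_s: 29.75
eef_pos: [0.4179, 0.3607, 0.1562]
eef_rot: [-0.104, -3.139, 0.001]
force: [0.9, 0.2, -0.5]
finger_gap: 0.0599
grasp_force: 0.0
```

```bash
python3 - <<'E'
from h import *
t=ctrl.camera("top");s=ctrl.camera("scene");print(ctrl.get_obs()["eef_pos"])
for n,i in(("top",t),("scene",s)):
    h=cv2.cvtColor(i,cv2.COLOR_RGB2HSV);m=cv2.inRange(h,(5,150,80),(15,255,255));k,l,st,c=cv2.connectedComponentsWithStats(m);print(n,[(st[j,4],c[j].round(1)) for j in range(1,k) if st[j,4]>60])
for i in ("top0",): 
    i=cv2.imread("pics/top0.png");h=cv2.cvtColor(i,cv2.COLOR_BGR2HSV);m=cv2.inRange(h,(5,150,80),(15,255,255));k,l,st,c=cv2.connectedComponentsWithStats(m);print([(st[j,4],c[j].round(1)) for j in range(1,k) if st[j,4]>60])
E
```

```text
[0.41804625 0.36101856 0.15693308]
top [(np.int32(1619), array([334.1,  17.4])), (np.int32(790), array([633. , 132.4])), (np.int32(410), array([202.6, 258.8]))]
scene [(np.int32(141), array([ 13.8, 146.9])), (np.int32(973), array([525.1, 299.3])), (np.int32(439), array([306.6, 161.4]))]
[(np.int32(1652), array([333.2,  17.4])), (np.int32(800), array([633. , 132.7])), (np.int32(413), array([202.6, 258.9]))]
```

Emit:
play_rows --plan '[{"delta_pos": [-0.07,0.04,-0.5],"angular": [0,0,0],"jaw": 60},{"delta_pos": [0,0,-0.7],"angular": [0,0,0],"jaw": 60},{"delta_pos": [0,0,-0.6],"angular": [0,0,0],"jaw": 60},{"delta_pos": [0,0,-0.4],"angular": [0,0,0],"jaw": 60},{"delta_pos": [0,0,0],"angular": [0,0,0],"jaw": 60},{"delta_pos": [0,0,0],"angular": [0,0,0],"jaw": 60}]'

```text
time_s: 30.45
eef_pos: [0.4145, 0.3635, 0.0471]
eef_rot: [0.103, 3.139, 0.001]
force: [-0.2, 0.6, 0.1]
finger_gap: 0.0602
grasp_force: 0.0
```

Emit:
play_rows --plan '[{"delta_pos": [0,0,0],"angular": [0,0,0],"jaw": 30},{"delta_pos": [0,0,0],"angular": [0,0,0],"jaw": 30},{"delta_pos": [0,0,0],"angular": [0,0,0],"jaw": 30},{"delta_pos": [0,0,0],"angular": [0,0,0],"jaw": 30}]'

```text
time_s: 30.85
eef_pos: [0.4143, 0.3635, 0.0471]
eef_rot: [0.102, 3.138, 0.001]
force: [-0.3, -2.3, 6.7]
finger_gap: 0.0427
grasp_force: 30.1
```

Emit:
play_rows --plan '[{"delta_pos": [0,0,0.5],"angular": [0,0,0],"jaw": 30},{"delta_pos": [0,0,0.7],"angular": [0,0,0],"jaw": 30},{"delta_pos": [0,0,0.8],"angular": [0,0,0],"jaw": 30},{"delta_pos": [0,0,0.6],"angular": [0,0,0],"jaw": 30},{"delta_pos": [0,-0.5,0],"angular": [0,0,0],"jaw": 30},{"delta_pos": [0.1,-0.7,0],"angular": [0,0,0],"jaw": 30},{"delta_pos": [0.1,-0.9,0],"angular": [0,0,0],"jaw": 30},{"delta_pos": [0.1,-0.9,0],"angular": [0,0,0],"jaw": 30},{"delta_pos": [0.1,-0.9,0],"angular": [0,0,0],"jaw": 30},{"delta_pos": [0.1,-0.9,0],"angular": [0,0,0],"jaw": 30}]'

```text
time_s: 31.85
eef_pos: [0.4384, 0.1218, 0.1762]
eef_rot: [0.102, 3.14, 0.0]
force: [0.0, -0.4, -2.0]
finger_gap: 0.0423
grasp_force: 29.8
```

Emit:
play_rows --plan '[{"delta_pos": [0.1,-0.9,0],"angular": [0,0,0],"jaw": 30},{"delta_pos": [0.2,-0.9,0],"angular": [0,0,0],"jaw": 30},{"delta_pos": [0.3,-0.9,0],"angular": [0,0,0],"jaw": 30},{"delta_pos": [0.4,-0.9,0],"angular": [0,0,0],"jaw": 30},{"delta_pos": [0.4,-0.8,0],"angular": [0,0,0],"jaw": 30},{"delta_pos": [0.4,-0.7,0],"angular": [0,0,0],"jaw": 30},{"delta_pos": [0.5,-0.5,0],"angular": [0,0,0],"jaw": 30},{"delta_pos": [0.4,0,0],"angular": [0,0,0],"jaw": 30},{"delta_pos": [0,0,0],"angular": [0,0,0],"jaw": 30},{"delta_pos": [0,0,0],"angular": [0,0,0],"jaw": 30}]'

```text
time_s: 32.85
eef_pos: [0.5731, -0.1561, 0.1756]
eef_rot: [-0.101, -3.139, -0.001]
force: [-0.6, -0.9, -1.2]
finger_gap: 0.0423
grasp_force: 29.8
```

Emit:
play_rows --plan '[{"delta_pos": [0.08,-0.4,0],"angular": [0,0,0],"jaw": 30},{"delta_pos": [0.07,-0.4,0],"angular": [0,0,0],"jaw": 30},{"delta_pos": [0,0,-0.6],"angular": [0,0,0],"jaw": 30},{"delta_pos": [0,0,-0.7],"angular": [0,0,0],"jaw": 30},{"delta_pos": [0,0,-0.5],"angular": [0,0,0],"jaw": 30},{"delta_pos": [0,0,-0.3],"angular": [0,0,0],"jaw": 30},{"delta_pos": [0,0,0],"angular": [0,0,0],"jaw": 30},{"delta_pos": [0,0,0],"angular": [0,0,0],"jaw": 30}]'

```text
time_s: 33.65
eef_pos: [0.5813, -0.1977, 0.0716]
eef_rot: [0.103, 3.139, -0.001]
force: [0.4, -0.4, -0.3]
finger_gap: 0.0426
grasp_force: 29.8
```

Emit:
play_rows --plan '[{"delta_pos": [0,0,-0.1],"angular": [0,0,0],"jaw": 30},{"delta_pos": [0,0,-0.1],"angular": [0,0,0],"jaw": 30},{"delta_pos": [0,0,0],"angular": [0,0,0],"jaw": 30},{"delta_pos": [0,0,0],"angular": [0,0,0],"jaw": 30}]'

```text
time_s: 34.05
eef_pos: [0.5812, -0.1966, 0.0611]
eef_rot: [0.102, 3.14, -0.0]
force: [-0.1, 0.1, -0.5]
finger_gap: 0.0426
grasp_force: 29.8
```

Emit:
play_rows --plan '[{"delta_pos": [0,0,-0.1],"angular": [0,0,0],"jaw": 30},{"delta_pos": [0,0,0],"angular": [0,0,0],"jaw": 30},{"delta_pos": [0,0,0],"angular": [0,0,0],"jaw": 50},{"delta_pos": [0,0,0],"angular": [0,0,0],"jaw": 50},{"delta_pos": [0,0,0],"angular": [0,0,0],"jaw": 50},{"delta_pos": [0,0,0.5],"angular": [0,0,0],"jaw": 50},{"delta_pos": [0,0,0.8],"angular": [0,0,0],"jaw": 50},{"delta_pos": [0,0,0.9],"angular": [0,0,0],"jaw": 40},{"delta_pos": [0,0,0.4],"angular": [0,0,0],"jaw": 30}]'

```text
time_s: 34.95
eef_pos: [0.5821, -0.1971, 0.1905]
eef_rot: [0.102, 3.134, -0.005]
force: [-0.0, 0.7, 0.2]
finger_gap: 0.0361
grasp_force: 0.0
```

Emit:
play_rows --plan '[{"delta_pos": [-0.9,0,0],"angular": [0,0,0],"jaw": 0},{"delta_pos": [-0.9,0,0],"angular": [0,0,0],"jaw": 0},{"delta_pos": [-0.9,0,0],"angular": [0,0,0],"jaw": 0},{"delta_pos": [-0.9,0,0],"angular": [0,0,0],"jaw": 0},{"delta_pos": [-0.3,0,0],"angular": [0,0,0],"jaw": 0}]'

```text
time_s: 35.45
eef_pos: [0.3832, -0.1959, 0.1863]
eef_rot: [-0.104, -3.139, 0.0]
force: [0.4, -0.6, 0.8]
finger_gap: 0.0001
grasp_force: 0.0
```

```bash
python3 - <<'E'
from h import *
t=ctrl.camera("top");s=ctrl.camera("scene");cones(t,s);print(ctrl.get_obs()["eef_pos"])
a=cv2.resize(t[85:225,270:430],(560,490),interpolation=3)
b=cv2.resize(s[180:310,270:430],(560,455),interpolation=3)
cv2.imwrite("pics/c8.png",cv2.resize(np.vstack([a,b]),None,fx=.63,fy=.63)[:,:,::-1])
E
```

```text
[300.3 146.5] plane [0.5962 0.0237 0.104 ] tri (array([0.5931, 0.0226, 0.1085]), np.float64(0.0044)) col [176 172 160]
[332.5 148.4] plane [ 0.5928 -0.0476  0.104 ] tri (array([ 0.5906, -0.0482,  0.1066]), np.float64(0.0037)) col [167 164 155]
[366.2 151.5] plane [ 0.5865 -0.1223  0.104 ] tri (array([ 0.5862, -0.1212,  0.1092]), np.float64(0.0019)) col [144 142 136]
[400.2 154.1] plane [ 0.5815 -0.1977  0.104 ] tri (array([ 0.5812, -0.1964,  0.1086]), np.float64(0.0014)) col [130 129 125]
[141.6 171.8] plane [0.5363 0.3711 0.104 ] tri (array([0.5351, 0.3728, 0.0972]), np.float64(0.0048)) col [185 181 169]
[503.7 224. ] plane [ 0.4286 -0.4229  0.104 ] tri (array([ 0.4272, -0.4275,  0.0976]), np.float64(0.0044)) col [ 33  59 108]
[441.7 228.5] plane [ 0.4177 -0.2867  0.104 ] tri (array([ 0.4222, -0.2799,  0.1146]), np.float64(0.0116)) col [195 188 171]
[192.8 260.8] plane [0.3439 0.252  0.104 ] tri (array([0.3444, 0.2528, 0.1025]), np.float64(0.0014)) col [171 100  44]
[242.8 387. ] plane [0.0827 0.138  0.104 ] tri (array([0.0782, 0.1379, 0.0966]), np.float64(0.0044)) col [186 179 163]
[ 0.38479605 -0.19653418  0.18656362]
```

View pics/c8.png

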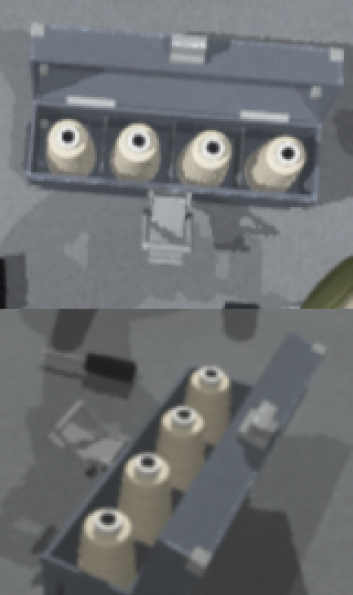

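All four compartments hold upright ecru cones (tops triangulate to about 0.109). Now close the lid: closed fingers go over and behind it.

Emit:
play_rows --plan '[{"delta_pos": [0,0.4,0.4],"angular": [0,0,0],"jaw": 0},{"delta_pos": [0.4,0.6,0],"angular": [0,0,0],"jaw": 0},{"delta_pos": [0.6,0.6,0],"angular": [0,0,0],"jaw": 0},{"delta_pos": [0.7,0.6,0],"angular": [0,0,0],"jaw": 0},{"delta_pos": [0.7,0.6,0],"angular": [0,0,0],"jaw": 0},{"delta_pos": [0.8,0.24,0],"angular": [0,0,0],"jaw": 0},{"delta_pos": [0.9,0,0],"angular": [0,0,0],"jaw": 0},{"delta_pos": [0.9,0,0],"angular": [0,0,0],"jaw": 0},{"delta_pos": [0.9,0,0],"angular": [0,0,0],"jaw": 0},{"delta_pos": [0.8,0,0],"angular": [0,0,0],"jaw": 0}]'

```text
time_s: 36.55
eef_pos: [0.7237, -0.0435, 0.2052]
eef_rot: [0.101, 3.14, 0.0]
force: [-0.4, 0.5, 0.8]
finger_gap: 0.0005
grasp_force: 0.0
```

Emit:
play_rows --plan '[{"delta_pos": [0,0,0],"angular": [0,0,0],"jaw": 0},{"delta_pos": [0,0,0],"angular": [0,0,0],"jaw": 0}]'

```text
time_s: 36.75
eef_pos: [0.7219, -0.0439, 0.2043]
eef_rot: [-0.101, -3.139, -0.0]
force: [-0.1, 0.4, -0.0]
finger_gap: 0.0003
grasp_force: 0.0
```

Emit:
play_rows --plan '[{"delta_pos": [0,0,-0.6],"angular": [0,0,0],"jaw": 0},{"delta_pos": [0,0,-0.7],"angular": [0,0,0],"jaw": 0},{"delta_pos": [0,0,-0.4],"angular": [0,0,0],"jaw": 0},{"delta_pos": [0,0,-0.2],"angular": [0,0,0],"jaw": 0},{"delta_pos": [0,0,0],"angular": [0,0,0],"jaw": 0}]'

```text
time_s: 37.25
eef_pos: [0.7205, -0.0444, 0.1107]
eef_rot: [-0.102, -3.139, -0.0]
force: [0.3, -0.2, -0.2]
finger_gap: 0.0007
grasp_force: 0.0
```

Emit:
play_rows --plan '[{"delta_pos": [-0.2,0.01,0],"angular": [0,0,0],"jaw": 0},{"delta_pos": [-0.2,0.01,0],"angular": [0,0,0],"jaw": 0},{"delta_pos": [-0.2,0.01,0],"angular": [0,0,0],"jaw": 0},{"delta_pos": [-0.2,0.01,0.05],"angular": [0,0,0],"jaw": 0},{"delta_pos": [-0.2,0.01,0.1],"angular": [0,0,0],"jaw": 0},{"delta_pos": [0,0,0],"angular": [0,0,0],"jaw": 0}]'

```text
time_s: 37.85
eef_pos: [0.6735, -0.0424, 0.124]
eef_rot: [0.102, 3.128, -0.003]
force: [5.9, -0.8, 4.8]
finger_gap: 0.0003
grasp_force: 3.0
```

Emit:
play_rows --plan '[{"delta_pos": [-0.2,0.01,0.07],"angular": [0,0,0],"jaw": 0},{"delta_pos": [-0.2,0.01,0.07],"angular": [0,0,0],"jaw": 0},{"delta_pos": [-0.2,0.01,0.05],"angular": [0,0,0],"jaw": 0},{"delta_pos": [-0.2,0.01,0],"angular": [0,0,0],"jaw": 0},{"delta_pos": [-0.2,0.01,-0.03],"angular": [0,0,0],"jaw": 0},{"delta_pos": [0,0,0],"angular": [0,0,0],"jaw": 0}]'

```text
time_s: 38.45
eef_pos: [0.6212, -0.0396, 0.1286]
eef_rot: [0.102, 3.137, -0.001]
force: [0.6, 0.3, 2.0]
finger_gap: 0.0001
grasp_force: 0.6
```

Emit:
play_rows --plan '[{"delta_pos": [-0.2,0.01,-0.08],"angular": [0,0,0],"jaw": 0},{"delta_pos": [-0.2,0.01,-0.1],"angular": [0,0,0],"jaw": 0},{"delta_pos": [-0.2,0.01,-0.12],"angular": [0,0,0],"jaw": 0},{"delta_pos": [0,0,0],"angular": [0,0,0],"jaw": 0}]'

```text
time_s: 38.85
eef_pos: [0.5908, -0.038, 0.1122]
eef_rot: [0.102, 3.14, -0.0]
force: [0.4, 0.3, 1.0]
finger_gap: 0.0003
grasp_force: 0.1
```

Emit:
play_rows --plan '[{"delta_pos": [-0.1,0,-0.1],"angular": [0,0,0],"jaw": 0},{"delta_pos": [-0.1,0,-0.1],"angular": [0,0,0],"jaw": 0},{"delta_pos": [0,0,-0.1],"angular": [0,0,0],"jaw": 0},{"delta_pos": [0,0,-0.04],"angular": [0,0,0],"jaw": 0},{"delta_pos": [0,0,0],"angular": [0,0,0],"jaw": 0}]'

```text
time_s: 39.35
eef_pos: [0.5803, -0.0382, 0.0951]
eef_rot: [-0.102, -3.138, 0.0]
force: [-6.7, 1.2, 10.0]
finger_gap: 0.0008
grasp_force: 5.3
```

Emit:
play_rows --plan '[{"delta_pos": [0,0,-0.03],"angular": [0,0,0],"jaw": 0},{"delta_pos": [0,0,0],"angular": [0,0,0],"jaw": 0}]'

```text
time_s: 39.55
eef_pos: [0.5804, -0.0382, 0.095]
eef_rot: [-0.102, -3.139, 0.001]
force: [-11.7, 3.2, 20.4]
finger_gap: 0.0005
grasp_force: 10.6
```

Lid shut (tip at z 0.120, firm). Back off and measure the loop again.

Emit:
play_rows --plan '[{"delta_pos": [0,0,0.7],"angular": [0,0,0],"jaw": 30},{"delta_pos": [0,0,0.8],"angular": [0,0,0],"jaw": 50},{"delta_pos": [-0.7,-0.6,0.4],"angular": [0,0,0],"jaw": 66},{"delta_pos": [-0.7,-0.7,0],"angular": [0,0,0],"jaw": 66},{"delta_pos": [-0.7,-0.7,0],"angular": [0,0,0],"jaw": 66},{"delta_pos": [-0.7,-0.7,0],"angular": [0,0,0],"jaw": 66},{"delta_pos": [-0.7,-0.7,0],"angular": [0,0,0],"jaw": 66},{"delta_pos": [-0.7,-0.7,0],"angular": [0,0,0],"jaw": 66}]'

```text
time_s: 40.35
eef_pos: [0.3698, -0.2443, 0.1879]
eef_rot: [-0.102, -3.14, 0.001]
force: [0.9, -0.3, -0.3]
finger_gap: 0.0624
grasp_force: 0.0
```

```bash
python3 - <<'E'
from h import *
t=ctrl.camera("top");s=ctrl.camera("scene");print(ctrl.get_obs()["eef_pos"])
cv2.imwrite("pics/t9.png",t[:,:,::-1]);cv2.imwrite("pics/s9.png",s[:,:,::-1])
a=cv2.resize(t[135:215,310:385],None,fx=8,fy=8,interpolation=3)[:560,:400] if 0 else cv2.resize(t[140:210,320:370],None,fx=8,fy=8,interpolation=3)
b=cv2.resize(s[205:275,285:335],None,fx=8,fy=8,interpolation=3)
cv2.imwrite("pics/c9.png",np.clip(np.hstack([a,b])*1.3,0,255).astype(np.uint8)[:,:,::-1])
P=lambda x,y,z:(.588+.998*x+.067*y,-.086-.067*x+.998*y,z)
for n,q in dict(keeperL=P(-.052,.016,.104),keeperR=P(-.052,-.016,.104),pivot=P(-.052,0,.064),fl=P(-.04,.15,.12),rr=P(.04,-.15,.12)).items(): print(n,(proj("top",q)-[320,140]+.5)*8,(proj("scene",q)-[285,205]+.5)*8)
E
```

```text
[ 0.36829308 -0.24678917  0.18785661]
keeperL [171.80185763 270.55046748] [320.44602272 183.97839334]
keeperR [287.65256321 279.37612161] [262.70232892 255.9389645 ]
pivot [218.22663078 296.26467656] [288.23919177 333.47143638]
fl [-314.73869862  180.07325648] [ 571.74936716 -109.89128527]
rr [804.82564513 -24.67759278] [352.45503403 723.27173885]
```

View pics/c9.png

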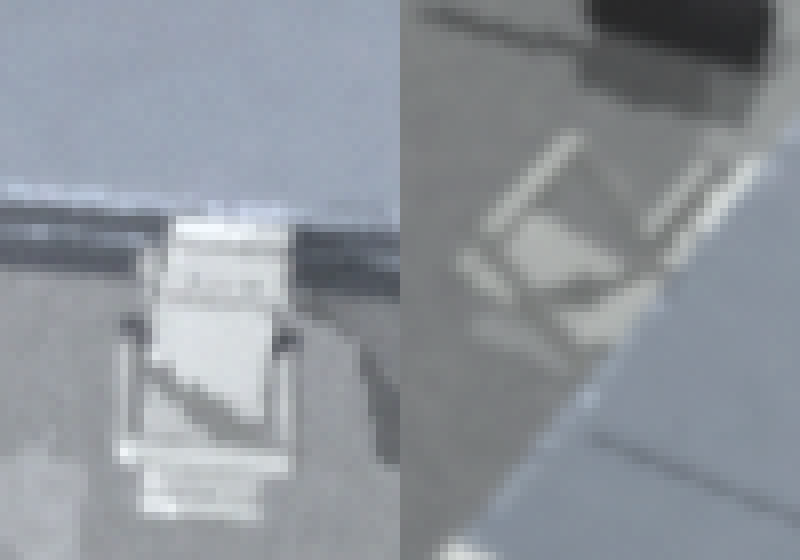

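```bash
python3 - <<'E'
from h import *
T=lambda x,y:(x/8-.5+320,y/8-.5+140);S=lambda x,y:((x-400)/8-.5+285,y/8-.5+205)
C=np.array([.588,-.086]);
for n,a,b in [("L",T(120,449),S(573,145)),("R",T(293,460),S(490,226)),("mid",T(206,454.5),S(531,186)),("tab",T(200,490),S(495,265)),("keepR", T(288,279),S(663,256))]:
    p,g=tri(a,b);d=p[:2]-C;print(n,p.round(4),g.round(4),"case xz",(.998*d[0]-.067*d[1]).round(4),(.067*d[0]+.998*d[1]).round(4),p[2].round(4))
E
```

```text
L [ 0.4888 -0.0534  0.09  ] 0.0007 case xz -0.1012 0.0259 0.09
R [ 0.4863 -0.1003  0.0971] 0.0013 case xz -0.1005 -0.0211 0.0971
mid [ 0.4874 -0.0769  0.093 ] 0.0002 case xz -0.101 0.0023 0.093
tab [ 0.4787 -0.0783  0.0629] 0.0034 case xz -0.1096 0.0003 0.0629
keepR [ 0.5351 -0.0986  0.1041] 0.0 case xz -0.0519 -0.0161 0.1041
```

Emit:
play_rows --plan '[{"delta_pos": [0.4,0.6,0],"angular": [0,0,0],"jaw": 70},{"delta_pos": [0.5,0.7,0],"angular": [0,0,0],"jaw": 70},{"delta_pos": [0.5,0.7,0],"angular": [0,0,0],"jaw": 70},{"delta_pos": [0.5,0.7,0],"angular": [0,0,0],"jaw": 70},{"delta_pos": [0.44,0.69,0],"angular": [0,0,0],"jaw": 70},{"delta_pos": [0,0,-0.7],"angular": [0,0,0],"jaw": 70},{"delta_pos": [0,0,-0.4],"angular": [0,0,0],"jaw": 70},{"delta_pos": [0,0,0],"angular": [0,0,0],"jaw": 70},{"delta_pos": [0,0,0],"angular": [0,0,0],"jaw": 70}]'

```text
time_s: 41.35
eef_pos: [0.4888, -0.0734, 0.1333]
eef_rot: [-0.102, -3.14, 0.0]
force: [0.3, -0.3, 0.3]
finger_gap: 0.07
grasp_force: 0.0
```

Emit:
play_rows --plan '[{"delta_pos": [-0.07,-0.08,-0.3],"angular": [0,0,0],"jaw": 70},{"delta_pos": [0,0,-0.5],"angular": [0,0,0],"jaw": 70},{"delta_pos": [0,0,-0.5],"angular": [0,0,0],"jaw": 70},{"delta_pos": [0,0,-0.35],"angular": [0,0,0],"jaw": 70},{"delta_pos": [0,0,0],"angular": [0,0,0],"jaw": 70},{"delta_pos": [0,0,0],"angular": [0,0,0],"jaw": 70}]' --squeeze 15

```text
time_s: 41.95
eef_pos: [0.4856, -0.0779, 0.0516]
eef_rot: [0.103, 3.138, -0.001]
force: [0.5, 1.1, 0.1]
finger_gap: 0.0699
grasp_force: 0.0
```

Emit:
play_rows --plan '[{"delta_pos": [0,0,0],"angular": [0,0,0],"jaw": 40},{"delta_pos": [0,0,0],"angular": [0,0,0],"jaw": 40},{"delta_pos": [0,0,0],"angular": [0,0,0],"jaw": 40},{"delta_pos": [0,0,0],"angular": [0,0,0],"jaw": 40}]'

```text
time_s: 42.35
eef_pos: [0.485, -0.0783, 0.051]
eef_rot: [0.102, 3.139, -0.003]
force: [-1.5, -4.6, 2.2]
finger_gap: 0.0508
grasp_force: 15.0
```

Emit:
play_rows --plan '[{"delta_pos": [0,-0.01,0],"angular": [0,0,0],"jaw": 40},{"delta_pos": [0,0,0],"angular": [0,0,0],"jaw": 40},{"delta_pos": [0.09,-0.01,0.12],"angular": [0,0,0],"jaw": 40},{"delta_pos": [0.09,-0.01,0.12],"angular": [0,0,0],"jaw": 40},{"delta_pos": [0.1,-0.01,0.12],"angular": [0,0,0],"jaw": 40},{"delta_pos": [0.1,0,0.1],"angular": [0,0,0],"jaw": 40},{"delta_pos": [0,0,0],"angular": [0,0,0],"jaw": 40}]' --squeeze 40

```text
time_s: 43.05
eef_pos: [0.5045, -0.0798, 0.0742]
eef_rot: [0.102, 3.14, -0.001]
force: [-0.6, -1.0, 0.1]
finger_gap: 0.0436
grasp_force: 0.1
```

```bash
python3 - <<'E'
from h import *
t=ctrl.camera("top");s=ctrl.camera("scene");print(ctrl.get_obs()["eef_pos"])
a=cv2.resize(t[140:210,310:380],None,fx=5,fy=5,interpolation=3)
b=cv2.resize(s[195:275,270:350],None,fx=7,fy=7,interpolation=3)
a=cv2.copyMakeBorder(a,0,b.shape[0]-a.shape[0],0,0,0) if 0 else np.vstack([a,np.zeros((b.shape[0]-a.shape[0],a.shape[1],3),np.uint8)])
cv2.imwrite("pics/c10.png",np.clip(b*1.5,0,255).astype(np.uint8)[:,:,::-1])
E
```

```text
[ 0.50469098 -0.07926865  0.07405469]
```

View pics/c10.png

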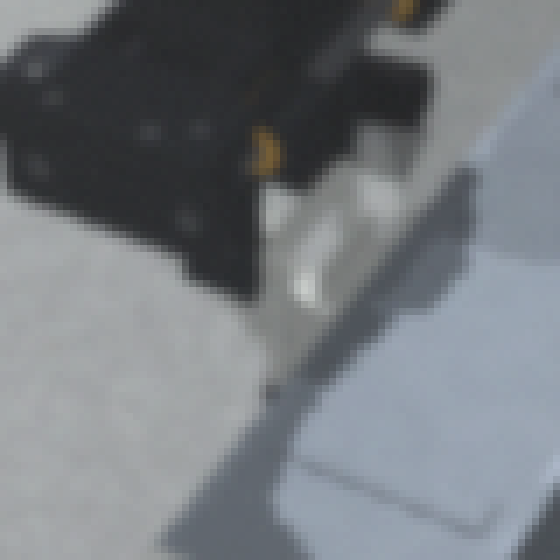

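The loop slipped out of the pads, which had too little overlap with it. Open, go back to the earlier viewpoint and compare by numbers.

Emit:
play_rows --plan '[{"delta_pos": [0,0,0],"angular": [0,0,0],"jaw": 72},{"delta_pos": [0,0,0],"angular": [0,0,0],"jaw": 72},{"delta_pos": [0,0,0],"angular": [0,0,0],"jaw": 72},{"delta_pos": [0,0,0.7],"angular": [0,0,0],"jaw": 72},{"delta_pos": [0,0,0.8],"angular": [0,0,0],"jaw": 72},{"delta_pos": [-0.5,-0.7,0.78],"angular": [0,0,0],"jaw": 72},{"delta_pos": [-0.5,-0.7,0],"angular": [0,0,0],"jaw": 72},{"delta_pos": [-0.6,-0.7,0],"angular": [0,0,0],"jaw": 72},{"delta_pos": [-0.6,-0.7,0],"angular": [0,0,0],"jaw": 72},{"delta_pos": [-0.52,-0.56,0],"angular": [0,0,0],"jaw": 72}]'

```text
time_s: 44.15
eef_pos: [0.3699, -0.244, 0.1822]
eef_rot: [0.103, 3.139, -0.001]
force: [1.1, -0.1, -0.6]
finger_gap: 0.0721
grasp_force: 0.0
```

```bash
python3 - <<'E'
from h import *
t=ctrl.camera("top");s=ctrl.camera("scene");print(ctrl.get_obs()["eef_pos"])
cv2.imwrite("pics/t11.png",t[:,:,::-1]);cv2.imwrite("pics/s11.png",s[:,:,::-1])
for n,i,r in(("t",t,(slice(164,208),slice(330,362))),("s",s,(slice(215,258),slice(285,326)))):
    o=cv2.imread(f"pics/{n}9.png")
    A=cv2.cvtColor(o,cv2.COLOR_BGR2GRAY)[r];B=cv2.cvtColor(i,cv2.COLOR_RGB2GRAY)[r]
    print(n,r[0].start,r[1].start)
    f=lambda v:" .:-=+*#%@"[min(9,max(0,(int(v)-70)//18))]
    for a,b in zip(A,B): print("".join(map(f,a))," | ","".join(map(f,b)))
E
```

```text
[ 0.36926479 -0.24515857  0.18207989]
t 164 330
====-====-----------------------  |  =========-----------------------
-----==---==----==--===-=------:  |  -----==---==----==--=====-------
...::::::::-----====+===+==----:  |  ...::::::::-----====+===+=====--
          .:+++++++=++====--:---  |            .:++++++++++=+==------
.         .-**********++==:.....  |  ..        .-**********+*+=:.....
......::...=++*******++++=:       |  .....:::...=++**********+=:     
 .....:::.:===============.       |    ....:::.:====++==+++====.     
       .--:+++======--=--:        |         :-::+++++========-:      
       :=-:++++++++++====-.       |         :=--+**+++++++++==-.     
      .-=--++++++++++++++-.       |        .-=-=***+++++++++++-.     
.......:=-=+++=++++++++++-.       |  .......:=-=+++=++++++++++-.     
::::::::--+++==+===+===++-.       |  ::::::::--=+++=+===+===++-.     
::::::::--=========+===++=..      |  ::::::::-:=========+===++=......
:::::::---================:..  .  |  :::::::---===============-:::::.
::::::::-=++++==========--:.   .  |  ::::::::--======-::::::-:::::::.
::
[... 5121 characters left out ...]
...............:::...:::::::::::::::::  |  ..................:::.. .::::::::::::::::
........................:::::::::::::::::  |  ......................  .::::::::::::::::
.......................::::::::::::::::::  |  ........................:::::::::::::::::
......................:::::::::::::::::::  |  ......................:::::::::::::::::::
.....................::--::::::::::::::::  |  .....................::--::::::::::::::::
....................:::-:::::::::::::::::  |  ....................:::-:::::::::::::::::
....................:::::::::::::::::::::  |  ....................:::::::::::::::::::::
...................::::::::::::::::::::::  |  ...................::::::::::::::::::::::
```

```bash
python3 - <<'E'
from h import *
C=np.array([.588,-.086])
for n,a,b in [("barmid",(347.2,181.4),(314,223)),("barL",(337,180.7),(317.5,218.5)),("barR",(357,182.3),(310.2,228.5)),("tabedge",(346.5,197.3),(299,224.5))]:
    p,g=tri(a,b);d=p[:2]-C;print(n,p.round(4),g.round(4),"case",(.998*d[0]-.067*d[1]).round(4),(.067*d[0]+.998*d[1]).round(4),p[2].round(4),"rel piv",(.998*d[0]-.067*d[1]+.052).round(4),(p[2]-.064).round(4))
E
```

```text
barmid [ 0.5178 -0.0789  0.1185] 0.0011 case -0.0705 0.0024 0.1185 rel piv -0.0185 0.0545
barL [ 0.5181 -0.0578  0.1152] 0.0023 case -0.0716 0.0235 0.1152 rel piv -0.0196 0.0512
barR [ 0.5173 -0.0994  0.1192] 0.0039 case -0.0697 -0.0181 0.1192 rel piv -0.0177 0.0552
tabedge [ 0.4842 -0.079   0.1025] 0.0004 case -0.1041 0.0 0.1025 rel piv -0.0521 0.0385
```

The loop was in fact carried partway: its bar is now at (−18, +54) mm from the pivot with its legs vertical, which suits a fresh grip.

Emit:
play_rows --plan '[{"delta_pos": [0.5,0.6,0],"angular": [0,0,0],"jaw": 70},{"delta_pos": [0.6,0.7,0],"angular": [0,0,0],"jaw": 70},{"delta_pos": [0.6,0.7,0],"angular": [0,0,0],"jaw": 70},{"delta_pos": [0.6,0.7,0],"angular": [0,0,0],"jaw": 70},{"delta_pos": [0.55,0.55,0],"angular": [0,0,0],"jaw": 70},{"delta_pos": [0,0,0],"angular": [0,0,0],"jaw": 70},{"delta_pos": [0,0,0],"angular": [0,0,0],"jaw": 70}]' --squeeze 15

```text
time_s: 44.95
eef_pos: [0.514, -0.0788, 0.1816]
eef_rot: [-0.098, -3.14, -0.0]
force: [-0.4, -0.3, 0.1]
finger_gap: 0.0699
grasp_force: 0.0
```

Emit:
play_rows --plan '[{"delta_pos": [0.03,-0.02,-0.6],"angular": [0,0,0],"jaw": 70},{"delta_pos": [0,0,-0.7],"angular": [0,0,0],"jaw": 70},{"delta_pos": [0,0,-0.6],"angular": [0,0,0],"jaw": 70},{"delta_pos": [0,0,-0.4],"angular": [0,0,0],"jaw": 70},{"delta_pos": [0,0,0],"angular": [0,0,0],"jaw": 70},{"delta_pos": [0,0,0],"angular": [0,0,0],"jaw": 70}]'

```text
time_s: 45.55
eef_pos: [0.5153, -0.0817, 0.0676]
eef_rot: [0.104, 3.14, -0.0]
force: [0.2, -0.2, -0.5]
finger_gap: 0.0698
grasp_force: 0.0
```

Emit:
play_rows --plan '[{"delta_pos": [0,0,0],"angular": [0,0,0],"jaw": 40},{"delta_pos": [0,0,0],"angular": [0,0,0],"jaw": 40},{"delta_pos": [0,0,0],"angular": [0,0,0],"jaw": 40},{"delta_pos": [0,0,0],"angular": [0,0,0],"jaw": 40}]'

```text
time_s: 45.95
eef_pos: [0.5156, -0.081, 0.0677]
eef_rot: [0.102, 3.139, -0.0]
force: [-1.1, 1.2, 3.9]
finger_gap: 0.0515
grasp_force: 15.0
```

Emit:
play_rows --plan '[{"delta_pos": [0,0,0],"angular": [0,0,0],"jaw": 40},{"delta_pos": [0.05,0,0.01],"angular": [0,0,0],"jaw": 40},{"delta_pos": [0.07,-0.01,0.01],"angular": [0,0,0],"jaw": 40},{"delta_pos": [0,0,0],"angular": [0,0,0],"jaw": 40}]' --squeeze 30

```text
time_s: 46.35
eef_pos: [0.5202, -0.0813, 0.0674]
eef_rot: [-0.102, -3.136, -0.001]
force: [-5.6, 0.5, 2.0]
finger_gap: 0.0506
grasp_force: 30.0
```

Emit:
play_rows --plan '[{"delta_pos": [0.08,0,0],"angular": [0,0,0],"jaw": 40},{"delta_pos": [0.08,-0.01,0],"angular": [0,0,0],"jaw": 40},{"delta_pos": [0.08,0,0],"angular": [0,0,0],"jaw": 40},{"delta_pos": [0,0,0],"angular": [0,0,0],"jaw": 40}]'

```text
time_s: 46.75
eef_pos: [0.5316, -0.0819, 0.0665]
eef_rot: [-0.102, -3.134, -0.001]
force: [-5.4, -0.4, -2.7]
finger_gap: 0.0506
grasp_force: 30.0
```

Emit:
play_rows --plan '[{"delta_pos": [0.05,0,0],"angular": [0,0,0],"jaw": 40},{"delta_pos": [0,0,-0.06],"angular": [0,0,0],"jaw": 40},{"delta_pos": [0,0,-0.06],"angular": [0,0,0],"jaw": 40},{"delta_pos": [0,0,0],"angular": [0,0,0],"jaw": 40}]'

```text
time_s: 47.15
eef_pos: [0.5351, -0.0822, 0.0614]
eef_rot: [-0.102, -3.137, -0.0]
force: [-3.6, -1.3, -1.0]
finger_gap: 0.0508
grasp_force: 30.0
```

```bash
python3 - <<'E'
from h import *
s=ctrl.camera("scene");o=ctrl.get_obs();print(o["eef_pos"],o["force"],o["finger_gap"])
P=lambda x,y,z:(.588+.998*x+.067*y,-.086-.067*x+.998*y,z)
for n,q in dict(barL=P(-.052,.02,.110),barR=P(-.052,-.02,.110),lipL=P(-.0605,.016,.1075),lipR=P(-.0605,-.016,.1075),lidL=P(-.04,.016,.12),lidR=P(-.04,-.016,.12)).items(): print(n,proj("scene",q).round(1))
B=cv2.cvtColor(s,cv2.COLOR_RGB2GRAY)[205:255,295:345]
for k,b in enumerate(B): print(205+k,"".join(" .:-=+*#%@"[min(9,max(0,(int(v)-20)//20))] for v in b))
E
```

```text
[ 0.53508525 -0.08218779  0.06135451] [-4.20665756 -1.74924637 -1.25026719] 0.05061342914129571
barL [325.5 224.2]
barR [316.5 235.4]
lipL [321.  224.9]
lipR [313.7 233.8]
lidL [330.  223.4]
lidR [322.8 232.4]
205 ====-:..                                 ........ 
206 ===--:.                                 ........  
207 ----:.                                  ....:::...
208 --:..                                  ....:---:::
209 -:..                                  ....:-------
210 ::.                                  ....:------=-
211 ...                                  ....:--------
212 .                                   ....:----==---
213                                    .....:-----=---
214                                   .... .:---------
215                                   ...  .:--:::::--
216                                  ...   .:-::...:::
217                                  ..    .:::......:
218                                        ..:........
219                                        ...........
220                                        ...........
221       
[... 1159 characters left out ...]
++-.         .:--------:::......::--====
243 =======+++*+=:         .:-------::.......:---=====
244 =========++*=:        ...::----::.......::-=======
245 ==========++=:.    .......::::::........:-========
246 =============-:.. .....................:-=========
247 =============--:.......................:-=========
248 ==============--:.....................:--=========
249 ==============--:....................::--=========
250 ==============-::...................::---=========
251 =============--:::.................::---==========
252 ============--::::::...............:---===========
253 ============-::::::::::...........::--============
254 ===========--:::::::::::::.......::---============
```

Emit:
play_rows --plan '[{"delta_pos": [0.01,0,-0.05],"angular": [0,0,0],"jaw": 40},{"delta_pos": [0,0,-0.05],"angular": [0,0,0],"jaw": 40},{"delta_pos": [0,0,0],"angular": [0,0,0],"jaw": 40}]'

```text
time_s: 47.5
eef_pos: [0.5364, -0.0823, 0.0575]
eef_rot: [0.102, 3.139, -0.001]
force: [-5.6, -0.9, 7.4]
finger_gap: 0.0507
grasp_force: 30.0
```

Emit:
play_rows --plan '[{"delta_pos": [0,0,-0.05],"angular": [0,0,0],"jaw": 40},{"delta_pos": [0,0,0],"angular": [0,0,0],"jaw": 40}]'

```text
time_s: 47.7
eef_pos: [0.5367, -0.0824, 0.0563]
eef_rot: [0.102, 3.138, -0.002]
force: [-9.4, 0.8, 18.9]
finger_gap: 0.051
grasp_force: 30.0
```

Emit:
play_rows --plan '[{"delta_pos": [0,0,0.03],"angular": [0,0,0],"jaw": 40},{"delta_pos": [-0.04,0,0],"angular": [0,0,0],"jaw": 40},{"delta_pos": [0,0,0],"angular": [0,0,0],"jaw": 40}]'

```text
time_s: 48.0
eef_pos: [0.5364, -0.0824, 0.0569]
eef_rot: [0.103, 3.134, -0.001]
force: [3.3, 1.3, 5.7]
finger_gap: 0.0509
grasp_force: 30.0
```

Emit:
play_rows --plan '[{"delta_pos": [-0.04,0,0],"angular": [0,0,0],"jaw": 40},{"delta_pos": [0,0,0],"angular": [0,0,0],"jaw": 40}]'

```text
time_s: 48.2
eef_pos: [0.5354, -0.0824, 0.0572]
eef_rot: [0.103, 3.132, -0.001]
force: [7.3, 2.0, 5.9]
finger_gap: 0.0507
grasp_force: 30.0
```

Emit:
play_rows --plan '[{"delta_pos": [-0.04,0,0],"angular": [0,0,0],"jaw": 40},{"delta_pos": [-0.02,0,0],"angular": [0,0,0],"jaw": 40},{"delta_pos": [0,0,0],"angular": [0,0,0],"jaw": 40}]'

```text
time_s: 48.5
eef_pos: [0.5339, -0.0824, 0.0576]
eef_rot: [0.103, 3.128, -0.001]
force: [13.4, 4.3, 4.6]
finger_gap: 0.0507
grasp_force: 30.0
```

The pull is resisted (13 N, and the tool moved only 2.5 of 7 mm), so the bar sits behind the lip. Relax, release and withdraw.

Emit:
play_rows --plan '[{"delta_pos": [0.09,0,-0.02],"angular": [0,0,0],"jaw": 40},{"delta_pos": [0.02,0,-0.03],"angular": [0,0,0],"jaw": 40},{"delta_pos": [0,0,0],"angular": [0,0,0],"jaw": 40},{"delta_pos": [0,0,0],"angular": [0,0,0],"jaw": 66},{"delta_pos": [0,0,0],"angular": [0,0,0],"jaw": 66},{"delta_pos": [0,0,0],"angular": [0,0,0],"jaw": 66},{"delta_pos": [0,0,0.4],"angular": [0,0,0],"jaw": 66},{"delta_pos": [0,0,0.8],"angular": [0,0,0],"jaw": 66},{"delta_pos": [0,0,0.8],"angular": [0,0,0],"jaw": 66}]'

```text
time_s: 49.4
eef_pos: [0.5344, -0.0819, 0.1538]
eef_rot: [-0.102, -3.138, -0.001]
force: [0.2, 0.5, 1.3]
finger_gap: 0.0659
grasp_force: 0.0
```

Emit:
play_rows --plan '[{"delta_pos": [-0.6,-0.6,0.3],"angular": [0,0,0],"jaw": 30},{"delta_pos": [-0.7,-0.7,0],"angular": [0,0,0],"jaw": 0},{"delta_pos": [-0.7,-0.7,0],"angular": [0,0,0],"jaw": 0},{"delta_pos": [-0.7,-0.7,0],"angular": [0,0,0],"jaw": 0},{"delta_pos": [-0.6,-0.6,0],"angular": [0,0,0],"jaw": 0}]'

```text
time_s: 49.9
eef_pos: [0.3681, -0.2483, 0.1682]
eef_rot: [-0.103, -3.14, -0.0]
force: [1.7, -0.6, -0.3]
finger_gap: 0.0279
grasp_force: 0.0
```

```bash
python3 - <<'E'
from h import *
t=ctrl.camera("top");s=ctrl.camera("scene");o=ctrl.get_obs();print(o["eef_pos"])
P=lambda x,y,z:(.588+.998*x+.067*y,-.086-.067*x+.998*y,z)
for n,q in dict(barL=P(-.052,.026,.104),barR=P(-.052,-.026,.104),pivot=P(-.052,0,.064),tab=P(-.098,0,.057)).items(): print(n,proj("top",q).round(1),proj("scene",q).round(1))
for n,i,r in(("t",t,(slice(160,204),slice(328,364))),("s",s,(slice(215,262),slice(285,335)))):
    B=cv2.cvtColor(i,cv2.COLOR_RGB2GRAY)[r];print(n)
    for k,b in enumerate(B): print(r[0].start+k,"".join(" .:-=+*#%@"[min(9,max(0,(int(v)-60)//16))] for v in b))
E
```

```text
[ 0.36729957 -0.24993918  0.16822401]
barL [336.4 173. ] [326.7 224.8]
barR [360.  174.8] [315.  239.4]
pivot [346.8 176.5] [320.5 246.2]
tab [345.2 196.7] [301.7 241.4]
t
160 ====================================
161 ====================================
162 ====================================
163 ++==================================
164 ++++++++++++++===+++================
165 -========+****++++*+++==============
166 .::::::::-====+++++*****++++++=++++=
167 ............:-****#***##**++=====+*+
168 ::..........:+#%%%%%######**=:::--==
169 ::::::::::..:+*######%%%%%%#=    ...
170 .....:.::-::-==++**++*******-       
171 .   .  .:=++++++**+=========..      
172        .-#%%#######****+++==--:     
173 .....  .=#%%#%%%%%%##%##*****+=.    
174 ::::::::=+++*###*#######******+:    
175 --------+=-:=##*******+=++++++=:    
176 -------=+=::=*#*####**+++*++--:.    
177 -------=+=::-+******++++++++=::.....
178 -------=+-:-++***+++++++++=++-:....:
179 ------===::+*************+-=+=-:...:
180 -------==.:+**************-=+----::.
181 -------::.:+*************+:==--=---.
182 -------:.:=***********
[... 2762 characters left out ...]
-----::--====--=------------------------
250 :::::::::::-----------::--------------------------
251 ::::::::::::::-------:::--------------------------
252 ::::::::::::::::::---:::--------------------------
253 ::::::::::::::::::---::---------------------------
254 :::::::::::::::::::::-----------------------------
255 ::::::::::::::::::::------------------------------
256 ::::::::::::::::::::------------------------------
257 :::::::::::::::::::-------------------------------
258 ::::::::::::::::::------:::-----------------------
259 :::::::::::::::::------::::::---------------------
260 :::::::::::::::::------::::::::::::---------------
261 ::::::::::::::::-------::::::::::::---------------
```

```bash
python3 - <<'E'
from h import *
t=ctrl.camera("top")
B=cv2.cvtColor(t,cv2.COLOR_RGB2GRAY)[200:214,328:364]
for k,b in enumerate(B): print(200+k,"".join(" .:-=+*#%@"[min(9,max(0,(int(v)-60)//16))] for v in b))
P=lambda x,y,z:(.588+.998*x+.067*y,-.086-.067*x+.998*y,z)
for a in (.9,1.0,1.1,1.2,1.3,1.4,1.5,1.6):
    f=lambda d,o:P(-.052-d*np.sin(a)-o*np.cos(a),0,.064-d*np.cos(a)+o*np.sin(a))
    tip=f(.030+.034*np.cos(.6),.005+.034*np.sin(.6));b=f(.030,.005)
    print(a,"tip",np.round(tip,4),proj("top",tip).round(1),proj("scene",tip).round(1),"bend",np.round(b,4))
E
```

```text
200 =========+**##********#*------------
201 =========+**###*********------------
202 =========+*#####********------------
203 +===+====+#######*******=-----------
204 +==+====-=*******+++***+=-----------
205 +======---=---========+==-----------
206 =======-----------------------------
207 +======-----------------------------
208 =======-----------------------------
209 =======-----------------------------
210 =======-----------------------------
211 =======-----------------------------
212 =======---------=-------------------
213 -======---------=-------------------
0.9 tip [ 0.4757 -0.0785  0.0469] [344.4 203.3] [296.  242.6] bend [ 0.5095 -0.0807  0.0493]
1.0 tip [ 0.4743 -0.0784  0.053 ] [344.6 203.7] [295.4 240.4] bend [ 0.5082 -0.0806  0.052 ]
1.1 tip [ 0.4735 -0.0783  0.0592] [344.7 203.8] [295.  238.1] bend [ 0.5072 -0.0806  0.0548]
1.2 tip [ 0.4733 -0.0783  0.0655] [344.9 203.7] [294.9 235.9] bend [ 0.5064 -0.0805  0.0578]
1.3 tip [ 0.4738 -0.0783  0.0718] [345.2 203.2] [295.1 233.8] bend [ 0.5059 -0.0805  0.0608]
1.4 tip [ 0.4749 -0.0784  0.078 ] [345.4 202.5] [295.5 231.9] bend [ 0.5058 -0.0805  0.0638]
1.5 tip [ 0.4766 -0.0785  0.084 ] [345.7 201.5] [296.1 230. ] bend [ 0.5059 -0.0805  0.0669]
1.6 tip [ 0.4789 -0.0787  0.0899] [345.9 200.3] [297.  228.2] bend [ 0.5063 -0.0805  0.0699]
```

The bar lies at (336–358, 172–174) in the top view, on the predicted seat, and the lever is at about 1.1 rad as expected once hooked. Now tilt the tool 30° and press the tab.

Emit:
play_rows --plan '[{"delta_pos": [0.2,0.5,0],"angular": [-0.07,-1,0],"jaw": 0},{"delta_pos": [0.2,0.6,0],"angular": [-0.07,-1,0],"jaw": 0},{"delta_pos": [0.2,0.6,0],"angular": [-0.07,-1,0],"jaw": 0},{"delta_pos": [0.2,0.6,0],"angular": [-0.07,-1,0],"jaw": 0},{"delta_pos": [0.2,0.6,0],"angular": [-0.07,-1,0],"jaw": 0},{"delta_pos": [0,0.5,0],"angular": [-0.07,-1,0],"jaw": 0},{"delta_pos": [0,0,0],"angular": [0,0,0],"jaw": 0},{"delta_pos": [0,0,0],"angular": [0,0,0],"jaw": 0}]'

```text
time_s: 50.85
eef_pos: [0.4202, -0.0764, 0.1686]
eef_rot: [0.083, 2.616, -0.025]
force: [0.7, 0.1, 0.2]
finger_gap: 0.0004
grasp_force: 0.0
```

```bash
python3 - <<'E'
from h import *
from scipy.spatial.transform import Rotation as R
o=ctrl.get_obs();print(o["eef_pos"],R.from_rotvec(o["eef_rot"]).as_matrix().round(3),o["qpos"].round(2),o["finger_gap"])
E
```

```text
[ 0.42015053 -0.07636675  0.16858407] [[-0.864  0.064  0.5  ]
 [ 0.054  0.998 -0.034]
 [-0.501 -0.002 -0.866]] [-0.65  0.02  2.06  0.46  0.67 -2.46] 0.00044454135353182237
```

Emit:
play_rows --plan '[{"delta_pos": [0.4,-0.02,0],"angular": [0,0,0],"jaw": 0},{"delta_pos": [0.6,-0.03,-0.2],"angular": [0,0,0],"jaw": 0},{"delta_pos": [0.57,0,-0.6],"angular": [0,0,0],"jaw": 0},{"delta_pos": [0,0,-0.6],"angular": [0,0,0],"jaw": 0},{"delta_pos": [0,0,-0.4],"angular": [0,0,0],"jaw": 0},{"delta_pos": [0,0,-0.1],"angular": [0,0,0],"jaw": 0},{"delta_pos": [0,0,0],"angular": [0,0,0],"jaw": 0}]'

```text
time_s: 51.55
eef_pos: [0.4991, -0.0801, 0.0724]
eef_rot: [0.086, 2.617, -0.025]
force: [0.1, -0.9, 0.9]
finger_gap: 0.0004
grasp_force: 0.0
```

Emit:
play_rows --plan '[{"delta_pos": [0,0,-0.15],"angular": [0,0,0],"jaw": 0},{"delta_pos": [0,0,-0.15],"angular": [0,0,0],"jaw": 0},{"delta_pos": [0,0,-0.15],"angular": [0,0,0],"jaw": 0},{"delta_pos": [0,0,-0.1],"angular": [0,0,0],"jaw": 0},{"delta_pos": [0,0,0],"angular": [0,0,0],"jaw": 0}]'

```text
time_s: 52.05
eef_pos: [0.4991, -0.08, 0.046]
eef_rot: [0.085, 2.615, -0.026]
force: [0.4, -0.1, 0.4]
finger_gap: 0.0006
grasp_force: 0.0
```

Emit:
play_rows --plan '[{"delta_pos": [0,0,-0.1],"angular": [0,0,0],"jaw": 0},{"delta_pos": [0,0,-0.1],"angular": [0,0,0],"jaw": 0},{"delta_pos": [0,0,0],"angular": [0,0,0],"jaw": 0}]'

```text
time_s: 52.35
eef_pos: [0.4999, -0.0796, 0.0379]
eef_rot: [0.086, 2.618, -0.027]
force: [-0.8, -0.7, 1.0]
finger_gap: 0.0006
grasp_force: 0.5
```

Emit:
play_rows --plan '[{"delta_pos": [0.04,0,-0.1],"angular": [0,0,0],"jaw": 0},{"delta_pos": [0.05,0,-0.1],"angular": [0,0,0],"jaw": 0},{"delta_pos": [0,0,0],"angular": [0,0,0],"jaw": 0}]'

```text
time_s: 52.65
eef_pos: [0.506, -0.0787, 0.0301]
eef_rot: [0.087, 2.623, -0.028]
force: [-0.2, -0.2, 1.0]
finger_gap: 0.0002
grasp_force: 0.7
```

Emit:
play_rows --plan '[{"delta_pos": [0.05,0,-0.1],"angular": [0,0,0],"jaw": 0},{"delta_pos": [0.05,0,-0.1],"angular": [0,0,0],"jaw": 0},{"delta_pos": [0.06,0,-0.1],"angular": [0,0,0],"jaw": 0},{"delta_pos": [0,0,0],"angular": [0,0,0],"jaw": 0}]'

```text
time_s: 53.05
eef_pos: [0.5162, -0.0778, 0.0183]
eef_rot: [0.089, 2.63, -0.029]
force: [-0.6, 0.2, 0.3]
finger_gap: 0.0009
grasp_force: 0.1
```

Emit:
play_rows --plan '[{"delta_pos": [0.08,0,-0.08],"angular": [0,0,0],"jaw": 0},{"delta_pos": [0.08,0,-0.07],"angular": [0,0,0],"jaw": 0},{"delta_pos": [0,0,0],"angular": [0,0,0],"jaw": 0}]'

```text
time_s: 53.35
eef_pos: [0.5249, -0.0779, 0.0118]
eef_rot: [0.09, 2.63, -0.03]
force: [0.1, 0.1, -0.4]
finger_gap: 0.0001
grasp_force: 0.0
```

Emit:
play_rows --plan '[{"delta_pos": [0.05,0,-0.08],"angular": [0,0,0],"jaw": 0},{"delta_pos": [0.05,0,-0.08],"angular": [0,0,0],"jaw": 0},{"delta_pos": [0,0,0],"angular": [0,0,0],"jaw": 0}]'

```text
time_s: 53.65
eef_pos: [0.5307, -0.0775, 0.0053]
eef_rot: [0.09, 2.633, -0.03]
force: [-0.2, -1.0, 0.6]
finger_gap: 0.0008
grasp_force: 0.0
```

Emit:
play_rows --plan '[{"delta_pos": [0.06,0,-0.02],"angular": [0,0,0],"jaw": 0},{"delta_pos": [0.04,0,0],"angular": [0,0,0],"jaw": 0},{"delta_pos": [0,0,0],"angular": [0,0,0],"jaw": 0}]'

```text
time_s: 53.95
eef_pos: [0.5333, -0.0772, 0.004]
eef_rot: [0.092, 2.636, -0.03]
force: [-17.5, -3.5, 9.3]
finger_gap: 0.0003
grasp_force: 9.1
```

Emit:
play_rows --plan '[{"delta_pos": [-0.4,0,0.2],"angular": [0,0,0],"jaw": 0},{"delta_pos": [-0.6,0,0.5],"angular": [0,0,0],"jaw": 0},{"delta_pos": [-0.6,0,0.7],"angular": [0,0,0],"jaw": 0},{"delta_pos": [-0.4,-0.5,0.7],"angular": [0,1,0],"jaw": 0},{"delta_pos": [-0.2,-0.7,0.5],"angular": [0,1,0],"jaw": 0},{"delta_pos": [0,-0.7,0.3],"angular": [0,1,0],"jaw": 0},{"delta_pos": [0,-0.7,0],"angular": [0,1,0],"jaw": 0},{"delta_pos": [0,-0.5,0],"angular": [0,1,0],"jaw": 0},{"delta_pos": [0,0,0],"angular": [0,0,0],"jaw": 0}]'

```text
time_s: 54.85
eef_pos: [0.4367, -0.225, 0.1398]
eef_rot: [0.088, 3.034, -0.04]
force: [0.8, -0.2, -0.0]
finger_gap: 0.0002
grasp_force: 0.0
```

```bash
python3 - <<'E'
from h import *
t=ctrl.camera("top");s=ctrl.camera("scene");o=ctrl.get_obs();print(o["eef_pos"])
P=lambda x,y,z:(.588+.998*x+.067*y,-.086-.067*x+.998*y,z)
for a in (0,.3,1.1):
    f=lambda d,o:P(-.052-d*np.sin(a)-o*np.cos(a),0,.064-d*np.cos(a)+o*np.sin(a))
    tip=f(.030+.034*np.cos(.6),.005+.034*np.sin(.6));print(a,proj("top",tip).round(1),proj("scene",tip).round(1))
for n,i,r in(("t",t,(slice(164,206),slice(328,364))),("s",s,(slice(222,270),slice(285,330)))):
    B=cv2.cvtColor(i,cv2.COLOR_RGB2GRAY)[r];print(n)
    for k,b in enumerate(B): print(r[0].start+k,"".join(" .:-=+*#%@"[min(9,max(0,(int(v)-60)//16))] for v in b))
cones(t,s)
E
```

```text
[ 0.43531965 -0.22165669  0.13912566]
0 [344.2 189.8] [310.3 261.6]
0.3 [344. 196.] [304. 256.]
1.1 [344.7 203.8] [295.  238.1]
t
164 =++=++++=++===----------------------
165 -==-====+++=========-==-==----------
166 ...::::-----:-====---============---
167 .............-++++++=======-----=---
168 .............=**********+*++-..:::::
169 .:...::::::::=+*************-      .
170  ......::--:-====++=++++++++:       
171    . ....-+========--=+++==-.       
172        .-+**+++++++=+++++==-:.      
173 .......:+##*************++++==-.    
174 :::::::-++++******************=:    
175 ----------==+****++++++++*****=.    
176 -------::-+=+***+++*+*++***+=-:.    
177 =--=------==*++++++++++++*++:...... 
178 ----------==+======+++++++==:.......
179 ----------=--------====++=--:.......
180 ----------=======-===----::.........
181 ---------=+++++++=+++===-:..........
182 ---------=+++++++++++++=-..........:
183 ---------=++++++++++++++-.........--
184 ---------=++++++++++++++:........:-=
185 -------=-=*+++++++++++++:.......:--=
186 ------=-==++++++++++++++:......:----
187 --------==+++++++++++++
[... 2816 characters left out ...]
::::::---:-:::::::::::::::::::::-----
264 :::::::::::::----:::-----:::::::::::::::::---
265 :::::::::::::----:::--:---:::::::::::::::::::
266 ::::::::::::-----::::-------:::-:::::::::::::
267 :::::::::::-----::::::----------:::::::::::::
268 ::::::::::----::::::::::-:--------:::::--::::
269 :::::::::-----:::::::::::::::---:::::::::--::
[141.6 171.8] plane [0.5363 0.371  0.104 ] tri (array([0.5347, 0.3727, 0.0967]), np.float64(0.0059)) col [186 182 170]
[503.7 224. ] plane [ 0.4286 -0.4229  0.104 ] tri (array([ 0.4272, -0.4275,  0.0975]), np.float64(0.0043)) col [ 44  66 108]
[192.8 260.8] plane [0.3439 0.252  0.104 ] tri (array([0.3444, 0.2528, 0.1025]), np.float64(0.0014)) col [172 101  44]
```

The lever tip lies at row 190 in the top view (189.8 predicted for 0 rad), the bar is still in the keeper, and the spare cone stands on the table. Handing in.

```bash
python3 -c "
from station import ctrl
print(ctrl.job_done())"
```

```text
the job is handed in; nothing more can be done
None
```

The job is handed in, with no verdict shown: both spent cores are in the blue bin, four full cones stand one per compartment, the lid is shut, and the latch is hooked and fully down; the spare cone stays on the table, and the oil bottle, tin and screwdriver were never touched on purpose, though I did not re-check them by camera.

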